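Make up two dental cases and snap the delivery box shut

ROBOT

A 7-joint arm with a two-finger parallel gripper is mounted at the origin on the work surface. World frame = base frame: x ahead of the robot, y to its left, z up, the work surface at z = 0. Lengths are in m, angles in rad, forces in N, time in s.
With the tool pointing down it reaches from about 0.4 to 0.85 m from the base axis. Payload 10.4 kg.
Tool frame: the origin (TCP) lies midway between the tips of the shut fingers; the grasp point (between the pads) lies 19 mm behind it; z points along the fingers, y is the direction in which the jaws open and shut (so a half turn about z gives the same grasp; the last joint's range is limited). The gripper opens to 87 mm and grips with 3 to 60 N. Pads are 19 mm wide; open, the fingers measure 117 mm over their backs; the gripper's body (75 mm by 190 mm) begins 51 mm behind the grasp point.
Start: joints at [1.093, 0.332, -0.065, 1.46, 0.022, 1.35, -0.088], TCP at [0.275, -0.561, 0.223] pointing down, gripper open.
Joint ranges: [-2.6, 2.6], [-0.5, 2.12], [-1.47, 1.34], [0.16, 2.42], [-1.27, 4.41], [0.06, 2.06], [-2.6, 2.6]. Speed limits (rad/s): [2.22, 2.22, 2.79, 2.79, 3.14, 3.14, 3.14].

INTERFACE

Orientations are given as a unit quaternion [w, x, y, z].
In Python, from bench import observe, cams, order gives the robot as it stands.
- The arm moves only by the tool drive_tool, never from a script. Its argument "targets" is a list of rows, each an object with "offset": the shift along the tool's x, y, z in m, a list of three; "roll": the turn about the tool's z in degrees; "hand": the closure, from 0 (fully open) to 1 (shut). In form: [{"offset": [tx, ty, tz], "roll": roll, "hand": hand}, ...]. A call has 1 to 8 rows; each row shifts and turns the pose as measured when the row begins, along the tool's axes as they then stand; what a row does not reach is not made up. A row lasts 1/8 s, in which the tool goes at most 62.5 mm and 10.7 degrees, less where a joint would pass 70% of its speed; a pose out of reach is approached as far as the arm can. A call is refused whole if a number of a shift passes 0.0625 or a number of a turn 10.7, either way. A call with a gripper value outside its range is refused whole. The fingers move at their own pace and stop on an object; the grip force is fixed at half the most. Time passes only in rows, so rows that do not move let the fingers close. It gives the time, the measured TCP pose, the force and the opening at its end, in the units of the state.
- observe(): the state, without advancing time (a new reading comes with each control period).
- cams.read_camera(name): name is "scene" or "top" or "wrist"; returns a dict with "img" (384x512x3 uint8, red, green, blue), "mtx" (3x3 intrinsics, pixels), "k1" (the pictures are not rectified: a ray, as slopes to the right and down, at radius r is drawn at 1 + k1 r^2 times it, then the intrinsics apply), "xyz" and "rotation" of the camera in the world. Camera axes: x right, y down, z forward; pixel columns grow to the right and rows downward; lengths in m; the calibration is good to about 2 mm. A picture is of the moment at which its call begins. There is no depth.
- order.finish_job(): hands the job in, once; it reports no verdict.
The state is a dict: "t": time; "q": joint angles; "joint_vel": joint speeds; "effort": joint torques, N m; "tcp_pos": TCP position; "eef_rot": TCP orientation; "force": force on the tool from outside, world axes, zero at the start; "wrist_torque": the same for the moment, N m; "gripper_width": opening from 0.0 (shut) to 1.0 (fully open).
Only numpy, scipy, OpenCV 4.12 (cv2) and the standard library are available. Lean on these libraries where they do the work, as an engineer would, in place of code of your own. Each camera call takes 0.05 s, during which the arm holds its last target.

TASK

Make up the two cases on the lab bench: the full-arch model goes in the wide compartment of the work pan and the large powder jar in its narrow compartment, while the quadrant model goes in the large compartment of the delivery box and the small crown pot in its small one. Set everything down gently, upright on the floor of its compartment; then put the lid on the filled delivery box and press it down evenly until it has clicked home along all four edges. Leave the slim jar, the dropper bottle and the brush cup alone.

Things in the scene. Friction and masses are not known exactly. Their poses are not given: they have to be found in the camera images.
- full_model: Full-arch dental model of beige dental stone: a base block with a horseshoe of 14 teeth on top. Base 50 mm deep (its x, flat heel at -x, flat 26 mm wide front at +x) and 62 mm wide (its y), 20 mm high; total height with teeth 32 mm. Origin: centre of the underside; z up through the teeth. 120 g.
- quadrant_model: Quadrant (half-arch) dental model of the same beige stone: a narrow oblong base with one row of 7 teeth. Base 60 mm long (its x), 26 mm wide (its y), 22 mm high; total height 32 mm. Origin: centre of the underside, z up through the teeth. 70 g.
- powder_jar: Large powder jar: white plastic, squat, screw lid with a blue stripe on top; diameter 50 mm, height 48 mm. Origin: centre of the underside, z up. 130 g.
- crown_pot: Small crown pot: low round white plastic pot with a plain screw lid; diameter 34 mm, height 26 mm. Origin: centre of the underside, z up. 30 g.
- lid: Pale grey deep cover, open below: flange 114 (x) x 150 mm (y), 3 thick; top 42 high; on it a grip rib 14 (x) x 54 (y) x 18 mm high. Goes over the box's rim either way round, long side to long side, self-centring within 5 mm; first rests 10-12 mm over box origin on the clips; 13-20 N on its middle (or 10 N over each edge) snaps it home, 4 mm over box origin. Origin: middle of flange's underside.
- work_pan: Teal open pan fixed to the bench, 144 mm (its x) by 200 mm (its y), walls 30 mm high, 3 mm thick, floor 3 mm thick. A 24 mm high, 3 mm thick partition along x at y=+20 mm divides it: wide compartment from y=-97 to +18 mm, narrow one from y=+22 to +97 mm; both from x=-69 to +69 mm. Origin: centre of the underside, z up.
- delivery_box: Fixed slate grey box base, plate 118 (x) x 154 mm (y), floor at z=4 mm. Rim leans in, to z=16 mm; opening 80 x 116 mm at its top. Rib along x at y=+8, to z=14, parts it: large compartment on the -y side (middle y=-27), small on +y (middle y=+34). A pale sprung clip, 26 mm wide, 22 high, at each edge's middle snaps over the lid's flange. Origin: centre of underside, z up.
- slim_jar: Slim powder jar of white plastic with a blue stripe on its lid, diameter 36 mm, height 62 mm; it belongs to neither case and stays where it is. Origin: centre of the underside.
- dropper_bottle: Amber glass bottle with a black cap, diameter 28 mm, height 75 mm, a bystander at the left. Origin: centre of the underside.
- brush_cup: Steel cup with four brushes, diameter 64 mm, 85 mm high (brushes to 150 mm), a bystander at the right. Origin: centre of the underside.
Not all that is in view belongs to the job. Leave any brown look-alike of the crown_pot alone.

How it is judged:
At the end, for the whole second after the job is handed in: Full-arch model in the pan's wide compartment, powder jar in the narrow one, quadrant model in the box's large compartment, crown pot in the small one, each upright (0.12 rad) on the floor (5 mm); lid clipped all round: within 2.5 mm of its seat, level within 0.025 rad; all at rest (x of full_model in the frame of work_pan between -0.06 and 0.06 m and y of full_model in the frame of work_pan between -0.085 and 0.006 m and z of each of full_model, powder_jar in the frame of work_pan below 0.008 m and angle between each of full_model, powder_jar, quadrant_model, crown_pot's own z axis and vertical below 0.12 rad and x of powder_jar in the frame of work_pan between -0.06 and 0.06 m and y of powder_jar in the frame of work_pan between 0.03 and 0.09 m and x of quadrant_model in the frame of delivery_box between -0.04 and 0.04 m and y of quadrant_model in the frame of delivery_box between -0.06 and 0 m and z of each of quadrant_model, crown_pot in the frame of delivery_box below 0.009 m and x of crown_pot in the frame of delivery_box between -0.04 and 0.04 m and y of crown_pot in the frame of delivery_box between 0.01 and 0.06 m and horizontal distance between lid and delivery_box below 0.005 m and z of lid in the frame of delivery_box below 0.0065 m and angle between the z axis of lid and the z axis of delivery_box, either way round below 0.025 rad and linear speed of each of full_model, powder_jar, quadrant_model, crown_pot, lid below 0.02 m/s); the robot touches nothing.
It fails at once if the slim jar is moved more than 15 mm (distance of slim_jar from where it was at the start of the episode above 0.015 m).
It fails at once if the dropper bottle is moved more than 15 mm (distance of dropper_bottle from where it was at the start of the episode above 0.015 m).
It fails at once if the brush cup is moved more than 15 mm (distance of brush_cup from where it was at the start of the episode above 0.015 m).
It fails at once if a model, jar or pot is dropped into its place from more than about 25 mm (still faster than 0.7 m/s within 20 mm of the floor) ((horizontal distance between full_model and work_pan below 0.12 m and z of full_model in the frame of work_pan below 0.023 m and linear speed of full_model above 0.7 m/s) or (horizontal distance between powder_jar and work_pan below 0.12 m and z of powder_jar in the frame of work_pan below 0.023 m and linear speed of powder_jar above 0.7 m/s) or (horizontal distance between quadrant_model and delivery_box below 0.08 m and z of quadrant_model in the frame of delivery_box below 0.024 m and linear speed of quadrant_model above 0.7 m/s) or (horizontal distance between crown_pot and delivery_box below 0.08 m and z of crown_pot in the frame of delivery_box below 0.024 m and linear speed of crown_pot above 0.7 m/s)).
It fails at once if the lid is dropped or slammed on the box (over 0.7 m/s) (horizontal distance between lid and delivery_box below 0.04 m and z of lid in the frame of delivery_box below 0.04 m and linear speed of lid above 0.7 m/s).
It also fails if it takes over 125 s, if anything falls off the work surface, if the arm or the gripper's body presses on something with over 40 N, if the wrist force passes 120 N, or if a joint passes its speed limit or range.

## Working session

There is one attempt and no reset: what is moved stays moved. The work goes in short steps, Python scripts to look and compute and a tool call to move; the robot and the scene stay as the last step left them, time stands still between calls to the robot, and variables do not carry over. Pictures are saved under pics/ and viewed, and the job is handed in when it is done.

Besides the shell and the picture viewer there is one more tool, called as name(argument=value, ...), one argument or row to a line, values as JSON. drive_tool: Moves the arm, as the interface text tells. Its arguments: {"type":"object","properties":{"targets":{"type":"array","items":{"type":"object","properties":{"offset":{"type":"array","items":{"type":"number"}},"roll":{"type":"number"},"hand":{"type":"number"}}}}},"required":["targets"]}

```bash
ls; mkdir -p pics; cat > h.py <<'E'
import numpy as np, cv2
from bench import observe, cams, order
def snap(n,f=None):
    c=cams.read_camera(n); 
    if f: cv2.imwrite('pics/'+f,c['img'][:,:,::-1])
    return c
def ray(c,u,v):
    K=np.array(c['mtx']);k=c['k1']
    d=np.array([(u-K[0,2])/K[0,0],(v-K[1,2])/K[1,1]])
    s=d.copy()
    for _ in range(50): s=d/(1+k*(s@s))
    R=np.array(c['rotation'])
    if R.size==4:
        from scipy.spatial.transform import Rotation as Ro
        R=Ro.from_quat(np.roll(R.ravel(),-1)).as_matrix()
    return np.array(c['xyz']),R@np.array([s[0],s[1],1.])
def pl(c,u,v,z):
    o,d=ray(c,u,v); return (o+d*(z-o[2])/d[2])
E
python3 - <<'E'
from h import *
s=observe(); print(s)
for n in ['scene','top','wrist']:
    c=snap(n,n+'0.png'); print(n,c['mtx'],c['k1'],c['xyz'],c['rotation'])
E
```

```text
pics
{'t': 0.0, 'q': array([ 1.09338389,  0.33283163, -0.06471709,  1.46093911,  0.02164619,
        1.34990124, -0.08849495]), 'joint_vel': array([ 0.00021154, -0.00091681, -0.00056206,  0.00015538, -0.00124437,
       -0.00085581,  0.00039253]), 'effort': array([ 7.07975323e-04, -6.23256326e+01,  2.47169228e-02, -3.89891982e+01,
       -6.15332765e-02,  3.98683408e-02,  1.31466140e-04]), 'tcp_pos': array([ 0.274379  , -0.56112352,  0.22178019]), 'eef_rot': array([-6.59677553e-04,  9.74248315e-01,  2.25476703e-01, -2.06347664e-04]), 'force': array([ 0.03635724,  0.2072579 , -0.17634971]), 'wrist_torque': array([-0.02803259,  0.00656993,  0.01839301]), 'gripper_width': 1.000023727017468}
scene [[497.41142492   0.         259.89750124]
 [  0.         497.41142492 194.00133302]
 [  0.           0.           1.        ]] -0.08920762625120862 [1.34815624 0.49644542 0.95100191] [-0.19204564  0.45203881  0.80154683 -0.34103089]
top [[368.13519118   0.         246.67248772]
 [  0.         368.13519118 191.12699112]
 [  0.           0.           1.        ]] -0.06277316460328242 [ 0.36122198 -0.01135208  0.99562409] [ 0.06653365 -0.69718524  0.71128335 -0.05984998]
wrist [[322.8975913    0.         258.764416  ]
 [  0.         322.8975913  197.45129964]
 [  0.           0.           1.        ]] -0.05370026732634508 [ 0.34181104 -0.52870768  0.3844556 ] [ 0.11535812  0.840753   -0.52392124 -0.07303039]
```

View pics/scene0.png

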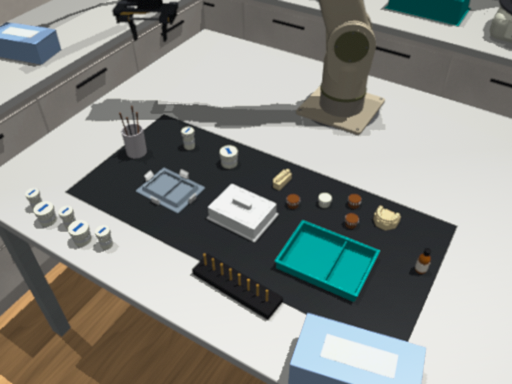

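View pics/top0.png

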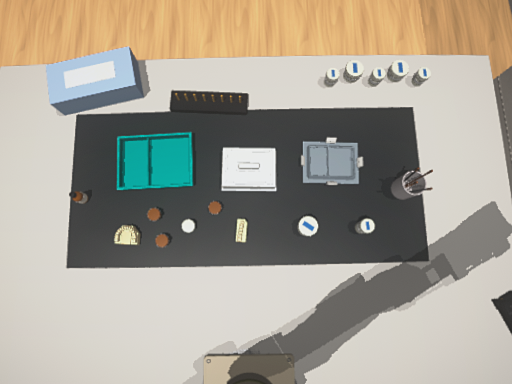

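View pics/wrist0.png

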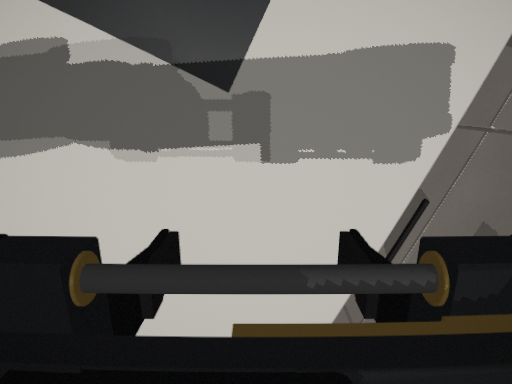

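The top view shows the pan (155,160), lid (249,168), box (331,162), full model (127,235), crown pot (189,226), quadrant (241,231), powder jar (308,226), slim jar (367,226). The brown pots are decoys. Next I'll measure these.

```bash
python3 - <<'E'
from h import *
c=snap('top'); im=c['img']; hsv=cv2.cvtColor(im,cv2.COLOR_RGB2HSV)
cv2.imwrite('pics/topA.png',cv2.resize(im[120:270,60:260,::-1],None,fx=4,fy=4,interpolation=cv2.INTER_CUBIC))
cv2.imwrite('pics/topB.png',cv2.resize(im[120:270,210:410,::-1],None,fx=4,fy=4,interpolation=cv2.INTER_CUBIC))
H,S,V=cv2.split(hsv)
def comps(m,name,z):
    m=m.astype(np.uint8); m[:112]=0;m[262:]=0;m[:,:72]=0;m[:,425:]=0
    n,l,st,ce=cv2.connectedComponentsWithStats(m)
    for i in range(1,n):
        if st[i,4]<60: continue
        cs,_=cv2.findContours((l==i).astype(np.uint8),cv2.RETR_EXTERNAL,cv2.CHAIN_APPROX_NONE)
        cn=cs[0].reshape(-1,2)
        w=np.array([pl(c,u,v,z)[:2] for u,v in cn])
        r=cv2.minAreaRect((w*1000).astype(np.float32))
        print(name,st[i],ce[i].round(1),'centroid',pl(c,*ce[i],z)[:2].round(4),'rect',np.round(r[0],1),np.round(r[1],1),round(r[2],1))
comps((V>90)&(S<60),'white',0.0)
comps((H>10)&(H<35)&(S>60)&(V>120),'beige',0.03)
comps((H>80)&(H<95)&(S>150)&(V>80),'teal',0.03)
comps((S<140)&(S>40)&(H>95)&(H<125)&(V>60),'slate',0.016)
E
```

```text
white [ 72 112  92  63 334] [ 90.8 124.3] centroid [0.7477 0.4441] rect [755.4 406.9] [159.6 311.6] 34.7
white [ 392  112   33  106 1031] [415.  162.2] centroid [ 0.614  -0.4787] rect [ 616.4 -459.9] [ 90.8 306.3] 83.7
white [ 301  137   63   48 2454] [330.6 161.8] centroid [ 0.6195 -0.2396] rect [ 624.2 -243.7] [174.2 135.7] 88.8
white [ 221  147   56   45 2430] [248.6 169. ] centroid [ 0.6038 -0.0102] rect [604.6  -9.9] [152.6 125.8] 88.7
white [298 216  21  21 291] [307.5 225.9] centroid [ 0.4426 -0.1664] rect [ 442.3 -167.6] [54.2 54.4] 87.6
white [181 218  14  15 167] [187.6 225.6] centroid [0.4498 0.1585] rect [451.3 158.8] [38.2 35.5] 0.3
white [235 218  13  25 183] [241.4 230. ] centroid [0.435  0.0127] rect [435.1  13.6] [30.4 64.6] 85.3
white [355 218  20  16 210] [365.1 226. ] centroid [ 0.4385 -0.323 ] rect [ 436.7 -324. ] [40.2 52.5] 37.2
white [114 228  24  17 180] [124.9 238.6] centroid [0.4174 0.3297] rect [412.1 332. ] [51.4 54.3] 28.2
beige [208 202  13  12 120] [214.3 207.4] centroid [0.494  0.0826] rect [493.8  83.5] [31.9 29.4] 88.9
beige [148 208  12  13 118] [153.3 214. ] centroid [0.4795 0.2452] rect [479.6 246. ] [31.  29.7] 45.2
beige [237 221   7  21  62] [240.2 230.8] centroid [0.4308 0.015 ] rect [430.5  15.6] [12.3 54. ] 80.3
beige [114 225  24  19 151] [126.4 233. ] centroid [0.4304 0.3158] rect [428.2 315.7] [64.1 44.6] 80.7
beige [156 235  12  12 119] [161.3 240.4] centroid [0.4095 0.2223] rect [409.3 221.9] [29.5 28.7] 89.1
teal [ 117  132   76   58 3836] [155.5 161.2] centroid [0.624  0.2431] rect [626.7 246.7] [152.3 208.3] 1.9
```

```bash
sleep 0
```

```text
(no output)
```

View pics/topA.png

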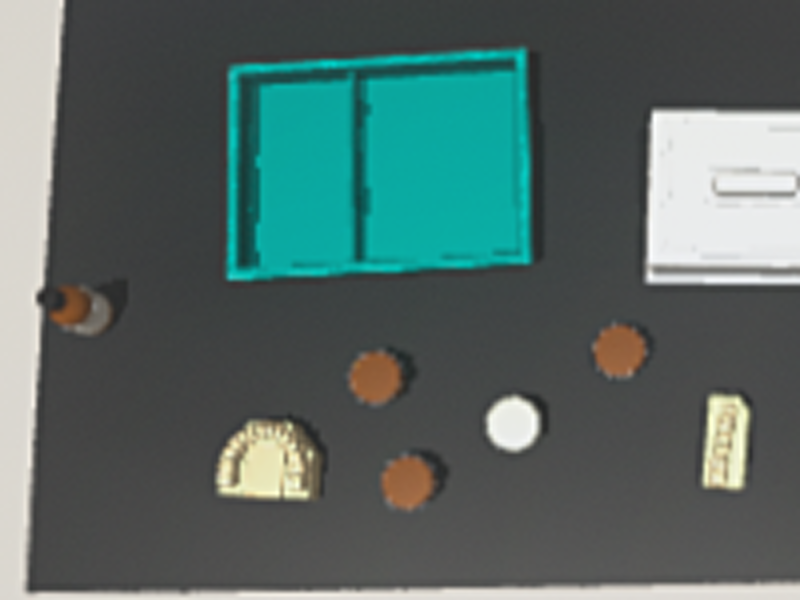

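View pics/topB.png

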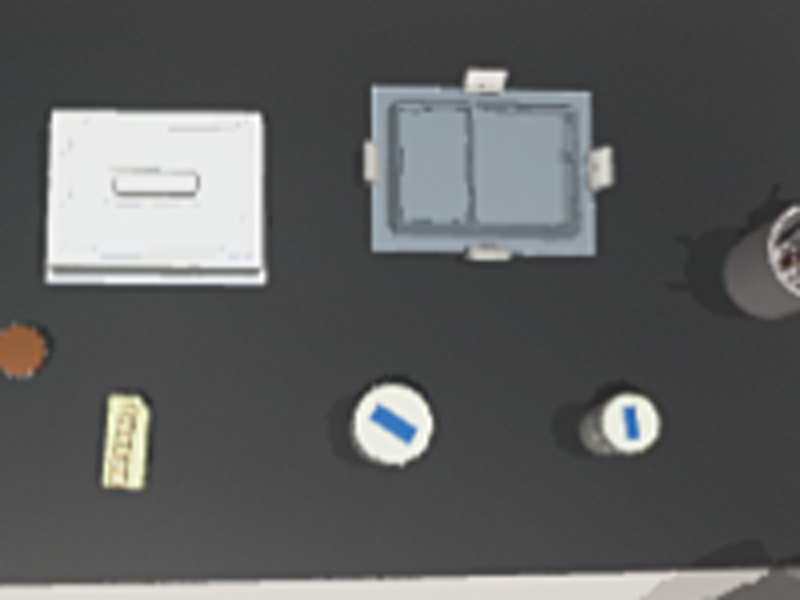

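```bash
cat >> h.py <<'E'
def P(crop,x,y,z,c):
    ox={'A':60,'B':210}[crop]
    return pl(c,ox+(x+.5)/4-.5,120+(y+.5)/4-.5,z)[:2]
def poly(name,pts):
    p=np.array(pts)*1000
    e=[np.linalg.norm(p[i]-p[i-1]) for i in range(len(p))]
    print(name,'mean',p.mean(0).round(1),'edges',np.round(e,0),'angs',[round(float(np.degrees(np.arctan2(*(p[i]-p[i-1])[::-1]))),1) for i in range(len(p))])
E
python3 - <<'E'
from h import *
c=snap('top')
f=lambda k,l,z:[P(k,x,y,z,c) for x,y in l]
poly('pan',f('A',[(229,66),(526,47),(531,264),(228,279)],.03))
poly('partition',f('A',[(355,72),(357,264)],.024))
poly('box',f('B',[(372,86),(591,92),(596,255),(372,253)],.004))
poly('boxrib',f('B',[(470,105),(472,222)],.014))
poly('lidrib',f('B',[(114,170),(199,171),(198,194),(115,194)],.060))
poly('lidtop',f('B',[(50,110),(265,112),(266,268),(47,266)],.042))
poly('quad base top',f('B',[(107,393),(150,400),(144,489),(102,486)],.025))
poly('full',f('A',[(217,496),(320,498)],.02)); print(P('A',268,420,.03,c))
print('jar',P('B',393,425,.048,c),'pot',P('A',514,424,.026,c),'slim',P('B',630,423,.062,c))
# cross check with scene
E
python3 - <<'E'
from h import *
c=snap('scene');im=c['img'][:,:,::-1]
cv2.imwrite('pics/scA.png',cv2.resize(im[160:300,255:455],None,fx=4,fy=4,interpolation=cv2.INTER_CUBIC))
cv2.imwrite('pics/scB.png',cv2.resize(im[120:260,120:320],None,fx=4,fy=4,interpolation=cv2.INTER_CUBIC))
E
```

```text
pan mean [627.  247.1] edges [151. 208. 153. 206.] angs [2.5, -87.8, -178.2, 91.6]
partition mean [625.9 263.7] edges [136. 136.] angs [2.4, -177.6]
box mean [ 617.3 -237.9] edges [120. 154. 117. 155.] angs [-2.7, -92.7, 177.4, 88.3]
boxrib mean [ 620.2 -227.6] edges [83. 83.] angs [-2.5, 177.5]
lidrib mean [599.4 -10.8] edges [16. 56. 16. 54.] angs [1.5, -92.0, 176.1, 88.8]
lidtop mean [599.9 -11. ] edges [107. 145. 107. 145.] angs [-1.4, -91.8, 178.4, 88.3]
quad base top mean [433.1  12.9] edges [61. 29. 59. 28.] angs [-3.9, -100.4, 175.1, 84.8]
full mean [402.2 317.5] edges [70. 70.] angs [88.1, -91.9]
[0.45246023 0.31608401]
jar [ 0.43858354 -0.15973437] pot [0.44735922 0.15261389] slim [ 0.43524318 -0.30879446]
```

View pics/scA.png

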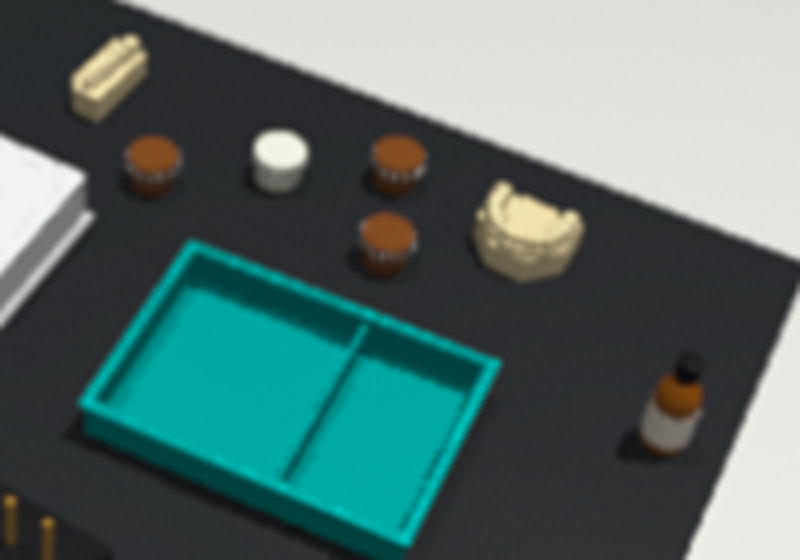

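View pics/scB.png

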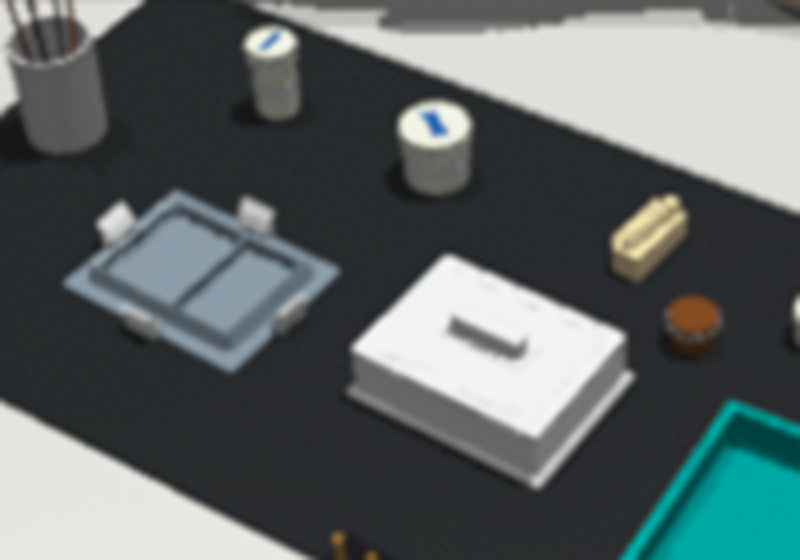

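```bash
cat >> h.py <<'E'
from scipy.spatial.transform import Rotation as Ro
def pose():
    s=observe(); q=s['eef_rot']; R=Ro.from_quat(np.roll(q,-1)).as_matrix()
    return np.array(s['tcp_pos']),np.degrees(np.arctan2(R[1,0],R[0,0])),R,s
def plan(x,y,z,yaw,n=None):
    p,a,R,s=pose(); t=np.array([x,y,z]); d=t-p; da=(yaw-a+180)%360-180
    m=max(int(np.ceil(np.abs(d).max()*1.0/.06)),int(np.ceil(abs(da)/10.7)),1)
    n=n or m
    print('t %.2f at'%s['t'],p.round(4),'yaw %.2f'%a,'tilt %.2f'%np.degrees(np.arccos(-R[2,2])),'F',s['force'].round(1),'w %.3f'%s['gripper_width'],'q',s['q'].round(2))
    for i in range(n):
        b=np.radians(a+da*i/n); X=np.array([np.cos(b),np.sin(b),0]);Y=np.array([np.sin(b),-np.cos(b),0])
        e=d/n; print(i,[round(float(e@X),4),round(float(e@Y),4),round(float(-e[2]),4)],'roll',round(-da/n,2))
E
python3 -c "
from h import *
plan(.4385,-.16,.16,90,8)"
```

```text
t 0.30 at [ 0.2745 -0.5614  0.2223] yaw 26.06 tilt 0.02 F [ 0.3  0.1 -0.5] w 1.000 q [ 1.09  0.33 -0.06  1.46  0.02  1.35 -0.09]
0 [0.0405, -0.0361, 0.0078] roll -7.99
1 [0.0451, -0.0301, 0.0078] roll -7.99
2 [0.0488, -0.0235, 0.0078] roll -7.99
3 [0.0516, -0.0165, 0.0078] roll -7.99
4 [0.0534, -0.0092, 0.0078] roll -7.99
5 [0.0542, -0.0017, 0.0078] roll -7.99
6 [0.0539, 0.0059, 0.0078] roll -7.99
7 [0.0525, 0.0133, 0.0078] roll -7.99
```

drive_tool(
  targets=[
    {"offset":[0.04,-0.036,0.005],"roll":-8,"hand":0},
    {"offset":[0.045,-0.03,0.005],"roll":-8,"hand":0},
    {"offset":[0.049,-0.0235,0.005],"roll":-8,"hand":0},
    {"offset":[0.0515,-0.0165,0.005],"roll":-8,"hand":0},
    {"offset":[0.053,-0.009,0.005],"roll":-8,"hand":0},
    {"offset":[0.054,-0.002,0.008],"roll":-8,"hand":0},
    {"offset":[0.054,0.006,0.01],"roll":-8,"hand":0},
    {"offset":[0.0525,0.013,0.01],"roll":-8,"hand":0},
  ],
)

```text
t: 1.3
tcp_pos: [0.4349, -0.1506, 0.1678]
eef_rot: [0.002, 0.697, 0.717, -0.001]
force: [0.2, 0.3, -0.2]
gripper_width: 1.0
```

```bash
python3 -c "
from h import *
plan(.4385,-.16,.10,90)
snap('wrist','w1.png')"
```

```text
t 1.30 at [ 0.4349 -0.1506  0.1678] yaw 91.66 tilt 0.24 F [ 0.2  0.3 -0.2] w 1.000 q [ 0.72  0.04 -0.5   1.93  0.02  1.18  0.25]
0 [-0.0048, 0.0017, 0.0339] roll 0.83
1 [-0.0047, 0.0017, 0.0339] roll 0.83
```

View pics/w1.png

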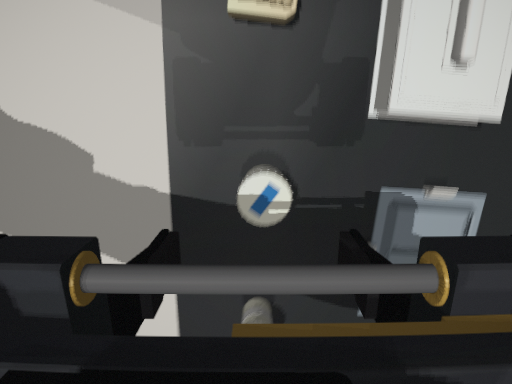

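```bash
python3 -c "
from h import *
c=snap('wrist'); print(pl(c,265,196,.048), pl(c,237,196,.048),pl(c,293,196,.048), c['xyz'])
print('box corners',[pl(c,u,v,.004)[:2].round(3) for u,v in [(381,188),(482,191)]], 'clip top',pl(c,441,192,.022))"
```

```text
[ 0.44354098 -0.14615232  0.048     ] [ 0.41824713 -0.14728655  0.048     ] [ 0.46885595 -0.14501603  0.048     ] [ 0.43391857 -0.06860831  0.32936846]
box corners [array([ 0.566, -0.144]), array([ 0.677, -0.142])] clip top [ 0.62067778 -0.14121866  0.022     ]
```

```bash
python3 -c "
from h import *
c=snap('wrist','w2.png');plan(.4385,-.16,.10,90)
im=c['img'];print(c['xyz'])
m=((im.min(2)>140)).astype(np.uint8); 
n,l,st,ce=cv2.connectedComponentsWithStats(m)
for i in range(1,n):
  if st[i,4]>300: print(st[i],ce[i].round(1),pl(c,*ce[i],.048).round(4))
c=snap('scene');
import numpy as np
im=c['img'];m=((im.min(2)>110)).astype(np.uint8);m[:,:215]=0;m[:140]=0;m[172:]=0;m[:,245:]=0
ys,xs=np.nonzero(m);print(xs.min(),xs.max(),ys.min(),ys.max(),'scene jar top',pl(c,229,151,.048))
"
```

```text
t 1.45 at [ 0.435  -0.1495  0.1676] yaw 91.72 tilt 0.18 F [-0.2 -1.6 -0.5] w 1.002 q [ 0.72  0.04 -0.5   1.93  0.02  1.18  0.25]
0 [-0.0053, 0.0016, 0.0338] roll 0.86
1 [-0.0053, 0.0017, 0.0338] roll 0.86
[ 0.43365915 -0.07182384  0.3297866 ]
[    0     0   168   197 25988] [89.9 81.5] [ 0.2914 -0.0555  0.048 ]
[228   0  70  26 819] [262.9  14.1] [ 4.345e-01 -2.000e-04  4.800e-02]
[  367     0   145   132 14570] [448.4  65.2] [ 0.5909 -0.0308  0.048 ]
[238 179  51  25 630] [264.  190.7] [ 0.4414 -0.1449  0.048 ]
[136 294  39  42 913] [159.8 320.3] [ 0.3399 -0.2867  0.048 ]
220 244 140 157 scene jar top [ 0.43927489 -0.1577399   0.048     ]
```

View pics/w2.png

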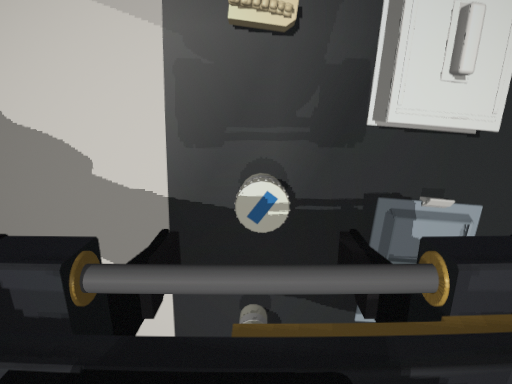

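```bash
python3 -c "
from h import *
c=snap('wrist');print(c['xyz'])
print(pl(c,262.5,206,.048))
plan(.4385,-.1585,.017,90)
"
```

```text
[ 0.43322696 -0.07683401  0.3301573 ]
[ 0.43927229 -0.16510201  0.048     ]
t 1.55 at [ 0.4343 -0.1528  0.1679] yaw 91.34 tilt 0.22 F [-0.1  0.1 -0.2] w 1.004 q [ 0.72  0.04 -0.49  1.93  0.02  1.18  0.25]
0 [-0.0019, 0.0013, 0.0503] roll 0.45
1 [-0.0019, 0.0014, 0.0503] roll 0.45
2 [-0.0019, 0.0014, 0.0503] roll 0.45
```

drive_tool(
  targets=[
    {"offset":[-0.004,0.002,0.04],"roll":0.5,"hand":0},
    {"offset":[-0.002,0.001,0.04],"roll":0.5,"hand":0},
    {"offset":[0,0,0.04],"roll":0.4,"hand":0},
    {"offset":[0,0,0.02],"roll":0,"hand":0},
    {"offset":[0,0,0],"roll":0,"hand":0},
  ],
)

```text
t: 2.17
tcp_pos: [0.4368, -0.1686, 0.0256]
eef_rot: [0.004, 0.714, 0.7, -0.001]
force: [-0.7, 0.0, -0.1]
gripper_width: 1.004
```

```bash
python3 -c "
from h import *
plan(.439,-.159,.017,90)
"
```

```text
t 2.17 at [ 0.4368 -0.1686  0.0256] yaw 88.89 tilt 0.47 F [-0.7  0.  -0.1] w 1.004 q [ 0.7   0.24 -0.47  2.05  0.15  0.87  0.13]
0 [0.0096, 0.002, 0.0086] roll -1.11
```

drive_tool(
  targets=[
    {"offset":[0.008,0.002,0.008],"roll":-1,"hand":0},
    {"offset":[0,0,0],"roll":0,"hand":0},
    {"offset":[0,0,0],"roll":0,"hand":0},
  ],
)

```text
t: 2.55
tcp_pos: [0.4403, -0.1619, 0.0193]
eef_rot: [0.005, 0.708, 0.706, -0.001]
force: [1.0, 0.3, 0.7]
gripper_width: 1.001
```

```bash
python3 -c "
from h import *
plan(.439,-.159,.017,90)
"
```

```text
t 2.55 at [ 0.4403 -0.1619  0.0193] yaw 89.81 tilt 0.64 F [1.  0.3 0.7] w 1.001 q [ 0.69  0.26 -0.47  2.06  0.16  0.86  0.12]
0 [0.0029, -0.0013, 0.0023] roll -0.19
```

Close on the jar, then lift.

drive_tool(
  targets=[
    {"offset":[0.002,0,0.002],"roll":0,"hand":1},
    {"offset":[0,0,0],"roll":0,"hand":1},
    {"offset":[0,0,0],"roll":0,"hand":1},
    {"offset":[0,0,0],"roll":0,"hand":1},
    {"offset":[0,0,-0.02],"roll":0,"hand":1},
    {"offset":[0,0,-0.04],"roll":0,"hand":1},
    {"offset":[0,0,-0.05],"roll":0,"hand":1},
    {"offset":[0,0,-0.04],"roll":0,"hand":1},
  ],
)

```text
t: 3.55
tcp_pos: [0.4369, -0.1576, 0.1686]
eef_rot: [0.002, 0.708, 0.706, -0.002]
force: [1.1, -1.3, -2.7]
gripper_width: 0.564
```

```bash
python3 -c "
from h import *
plan(.625,.307,.15,92)
"
```

```text
t 3.55 at [ 0.4369 -0.1576  0.1686] yaw 89.82 tilt 0.35 F [ 1.1 -1.3 -2.7] w 0.564 q [ 0.73  0.05 -0.5   1.92  0.03  1.18  0.22]
0 [0.0582, 0.0233, 0.0023] roll -0.27
1 [0.058, 0.0236, 0.0023] roll -0.27
2 [0.0579, 0.0239, 0.0023] roll -0.27
3 [0.0578, 0.0242, 0.0023] roll -0.27
4 [0.0577, 0.0244, 0.0023] roll -0.27
5 [0.0576, 0.0247, 0.0023] roll -0.27
6 [0.0575, 0.025, 0.0023] roll -0.27
7 [0.0573, 0.0253, 0.0023] roll -0.27
```

Width 0.564·87 = 49 mm, so the jar is held. Carry it.

drive_tool(
  targets=[
    {"offset":[0.05,0.02,0],"roll":-0.25,"hand":1},
    {"offset":[0.058,0.0235,0],"roll":-0.25,"hand":1},
    {"offset":[0.058,0.024,0],"roll":-0.25,"hand":1},
    {"offset":[0.058,0.024,0],"roll":-0.25,"hand":1},
    {"offset":[0.058,0.0245,0],"roll":-0.25,"hand":1},
    {"offset":[0.058,0.0245,0],"roll":-0.25,"hand":1},
    {"offset":[0.058,0.025,0],"roll":-0.25,"hand":1},
    {"offset":[0.03,0.015,0],"roll":-0.25,"hand":1},
  ],
)

```text
t: 4.55
tcp_pos: [0.6174, 0.2703, 0.167]
eef_rot: [0.005, 0.7, 0.714, -0.003]
force: [0.6, 0.2, -0.7]
gripper_width: 0.567
```

```bash
python3 -c "
from h import *
plan(.625,.307,.08,92)
"
```

```text
t 4.55 at [0.6174 0.2703 0.167 ] yaw 91.11 tilt 0.69 F [ 0.6  0.2 -0.7] w 0.567 q [-0.    0.57 -0.71  1.36  0.38  1.35 -0.7 ]
0 [0.0183, 0.0041, 0.0435] roll -0.45
1 [0.0183, 0.0043, 0.0435] roll -0.45
```

drive_tool(
  targets=[
    {"offset":[0.02,0.006,0.02],"roll":-0.5,"hand":1},
    {"offset":[0.006,0.002,0.03],"roll":-0.4,"hand":1},
    {"offset":[0,0,0.02],"roll":0,"hand":1},
    {"offset":[0,0,0],"roll":0,"hand":1},
    {"offset":[0,0,0],"roll":0,"hand":1},
  ],
)

```text
t: 5.18
tcp_pos: [0.6247, 0.2991, 0.0932]
eef_rot: [0.004, 0.694, 0.72, -0.003]
force: [0.4, -0.2, -1.1]
gripper_width: 0.565
```

```bash
python3 -c "
from h import *
plan(.625,.307,.02,92)
snap('top','t2.png')
c=snap('scene');im=c['img'][:,:,::-1]
cv2.imwrite('pics/s2.png',cv2.resize(im[130:300,255:455],None,fx=3,fy=3))
"
```

```text
t 5.17 at [0.6247 0.2991 0.0932] yaw 92.18 tilt 0.61 F [ 0.4 -0.2 -1.1] w 0.565 q [-0.06  0.67 -0.68  1.37  0.43  1.25 -0.74]
0 [0.0039, 0.0003, 0.0366] roll 0.09
1 [0.0039, 0.0003, 0.0366] roll 0.09
```

View pics/s2.png

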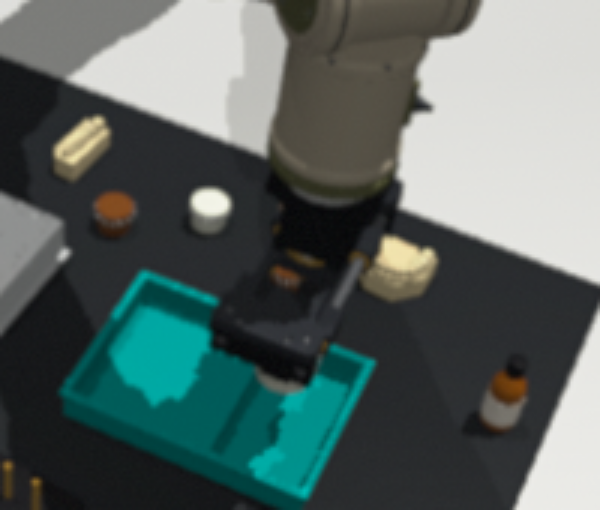

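drive_tool(
  targets=[
    {"offset":[0.004,0,0.025],"roll":0,"hand":1},
    {"offset":[0.004,0,0.025],"roll":0,"hand":1},
    {"offset":[0,0,0.01],"roll":0,"hand":1},
    {"offset":[0,0,0],"roll":0,"hand":1},
    {"offset":[0,0,0],"roll":0,"hand":1},
  ],
)

```text
t: 5.9
tcp_pos: [0.6254, 0.3064, 0.0306]
eef_rot: [0.005, 0.694, 0.72, -0.002]
force: [-0.2, -0.0, -1.2]
gripper_width: 0.568
```

```bash
python3 -c "
from h import *
plan(.625,.307,.02,92)
"
```

```text
t 5.90 at [0.6254 0.3064 0.0306] yaw 92.11 tilt 0.62 F [-0.2 -0.  -1.2] w 0.568 q [-0.09  0.74 -0.66  1.41  0.48  1.16 -0.77]
0 [0.0006, -0.0003, 0.0106] roll 0.11
```

drive_tool(
  targets=[
    {"offset":[0,0,0.006],"roll":0,"hand":1},
    {"offset":[0,0,0.004],"roll":0,"hand":1},
    {"offset":[0,0,0.001],"roll":0,"hand":1},
    {"offset":[0,0,0],"roll":0,"hand":1},
  ],
)

```text
t: 6.4
tcp_pos: [0.627, 0.3074, 0.0298]
eef_rot: [0.007, 0.694, 0.72, -0.0]
force: [-0.1, -0.1, -2.0]
gripper_width: 0.568
```

drive_tool(
  targets=[
    {"offset":[0,0,0.009],"roll":0,"hand":1},
    {"offset":[0,0,0.009],"roll":0,"hand":1},
  ],
)

```text
t: 6.65
tcp_pos: [0.6277, 0.3105, 0.0208]
eef_rot: [0.007, 0.694, 0.72, 0.002]
force: [-19.8, -8.7, 43.1]
gripper_width: 0.569
```

drive_tool(
  targets=[
    {"offset":[0,-0.002,-0.003],"roll":0,"hand":1},
    {"offset":[0,-0.002,0],"roll":0,"hand":1},
    {"offset":[0,0,0],"roll":0,"hand":0.25},
    {"offset":[0,0,0],"roll":0,"hand":0.25},
    {"offset":[0,0,0],"roll":0,"hand":0.25},
  ],
)

```text
t: 7.28
tcp_pos: [0.6239, 0.3104, 0.0232]
eef_rot: [0.007, 0.694, 0.72, 0.003]
force: [-0.3, 0.3, 0.7]
gripper_width: 0.736
```

```bash
python3 -c "
from h import *
plan(.627,.307,.15,92)
"
```

```text
t 7.28 at [0.6239 0.3104 0.0232] yaw 92.05 tilt 0.85 F [-0.3  0.3  0.7] w 0.736 q [-0.09  0.74 -0.65  1.42  0.48  1.13 -0.79]
0 [-0.0012, 0.001, -0.0423] roll 0.02
1 [-0.0012, 0.001, -0.0423] roll 0.02
2 [-0.0012, 0.001, -0.0423] roll 0.02
```

drive_tool(
  targets=[
    {"offset":[0,0,-0.02],"roll":0,"hand":0.25},
    {"offset":[0,0,-0.04],"roll":0,"hand":0},
    {"offset":[0,0,-0.04],"roll":1,"hand":0},
    {"offset":[0,-0.03,-0.02],"roll":1,"hand":0},
    {"offset":[0,-0.05,0],"roll":1,"hand":0},
    {"offset":[0,-0.05,0],"roll":1,"hand":0},
    {"offset":[0,-0.04,0],"roll":0,"hand":0},
    {"offset":[0,0,0],"roll":0,"hand":0},
  ],
)

```text
t: 8.28
tcp_pos: [0.4486, 0.3156, 0.1549]
eef_rot: [0.009, 0.719, 0.694, 0.008]
force: [0.1, 0.3, 0.7]
gripper_width: 1.001
```

```bash
python3 -c "
from h import *
plan(.427,.317,.08,88)
c=snap('top');im=c['img'][:,:,::-1]
cv2.imwrite('pics/t3.png',cv2.resize(im[120:270,60:260],None,fx=4,fy=4))
snap('wrist','w3.png')
"
```

```text
t 8.28 at [0.4486 0.3156 0.1549] yaw 87.97 tilt 1.33 F [0.1 0.3 0.7] w 1.001 q [-0.01  0.3  -0.81  1.74  0.25  1.19 -0.92]
0 [0.0003, -0.0108, 0.0374] roll -0.01
1 [0.0003, -0.0108, 0.0374] roll -0.01
```

View pics/t3.png

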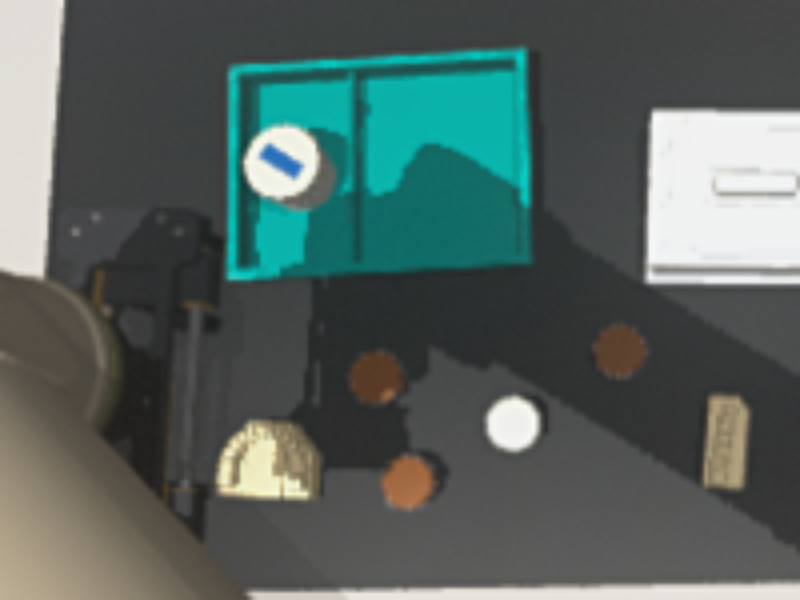

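View pics/w3.png

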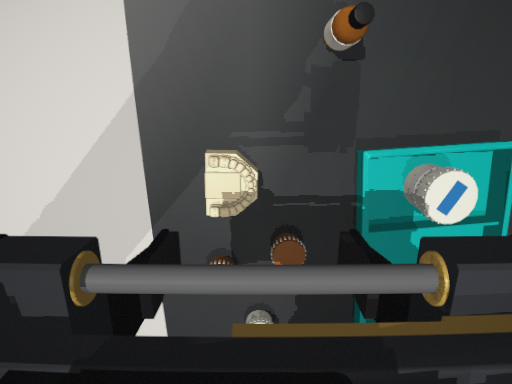

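```bash
python3 -c "
from h import *
c=snap('wrist','w4.png')
for u,v,z in [(206,151,.02),(206,217,.02),(258,172,.02),(258,197,.02),(258,184,.015),(206,184,.02)]: print(pl(c,u,v,z).round(4))
plan(.427,.317,.08,88)
c=snap('top'); print(P('A',281,162,.051,c))
"
```

```text
[0.4085 0.3518 0.02  ]
[0.4033 0.288  0.02  ]
[0.4554 0.3302 0.02  ]
[0.4545 0.3059 0.02  ]
[0.455  0.3175 0.015 ]
[0.406  0.3208 0.02  ]
t 8.43 at [0.4521 0.3144 0.1542] yaw 87.72 tilt 1.31 F [ 0.7 -0.1 -0.3] w 1.003 q [-0.01  0.31 -0.81  1.73  0.25  1.19 -0.92]
0 [0.0008, -0.0126, 0.0371] roll -0.14
1 [0.0008, -0.0126, 0.0371] roll -0.14
[0.62308384 0.3069321 ]
```

View pics/w4.png

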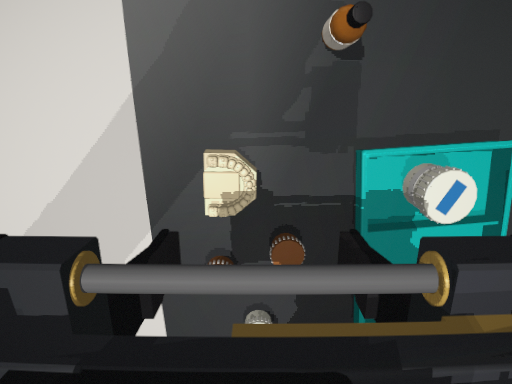

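drive_tool(
  targets=[
    {"offset":[0.002,-0.02,0.025],"roll":0,"hand":0},
    {"offset":[0.001,-0.005,0.04],"roll":0,"hand":0},
    {"offset":[0,0,0.04],"roll":0,"hand":0},
    {"offset":[0,0,0.02],"roll":0,"hand":0},
    {"offset":[0,0,0],"roll":0,"hand":0},
    {"offset":[0,0,0],"roll":0,"hand":0},
  ],
)

```text
t: 9.22
tcp_pos: [0.4356, 0.3191, 0.0268]
eef_rot: [0.007, 0.723, 0.69, 0.01]
force: [0.2, 0.3, 1.2]
gripper_width: 1.002
```

```bash
python3 -c "
from h import *
plan(.428,.3185,.006,88)
"
```

```text
t 9.22 at [0.4356 0.3191 0.0268] yaw 87.32 tilt 1.36 F [0.2 0.3 1.2] w 1.002 q [-0.08  0.44 -0.75  1.87  0.39  0.95 -1.06]
0 [-0.001, -0.0075, 0.0208] roll -0.68
```

drive_tool(
  targets=[
    {"offset":[0,-0.007,0.012],"roll":-0.7,"hand":0},
    {"offset":[0,-0.003,0.01],"roll":0,"hand":0},
    {"offset":[0,0,0],"roll":0,"hand":0},
  ],
)

```text
t: 9.6
tcp_pos: [0.4266, 0.3204, 0.0051]
eef_rot: [0.008, 0.719, 0.695, 0.011]
force: [0.1, -0.5, 0.2]
gripper_width: 0.997
```

```bash
python3 -c "
from h import *
plan(.428,.3185,.006,88)
"
```

```text
t 9.60 at [0.4266 0.3204 0.0051] yaw 88.06 tilt 1.54 F [ 0.1 -0.5  0.2] w 0.997 q [-0.1   0.46 -0.74  1.9   0.42  0.91 -1.08]
0 [-0.0019, 0.0015, -0.0009] roll 0.06
```

drive_tool(
  targets=[
    {"offset":[-0.001,0.001,0],"roll":0,"hand":1},
    {"offset":[0,0,0],"roll":0,"hand":1},
    {"offset":[0,0,0],"roll":0,"hand":1},
    {"offset":[0,0,0],"roll":0,"hand":1},
    {"offset":[0,0,-0.02],"roll":0,"hand":1},
    {"offset":[0,0,-0.04],"roll":0,"hand":1},
    {"offset":[0,0,-0.04],"roll":0,"hand":1},
    {"offset":[0,0,-0.03],"roll":0,"hand":1},
  ],
)

```text
t: 10.6
tcp_pos: [0.4229, 0.3187, 0.1413]
eef_rot: [0.007, 0.718, 0.695, 0.01]
force: [0.8, -0.6, -0.6]
gripper_width: 0.546
```

```bash
python3 -c "
from h import *
plan(.628,.205,.13,92)
"
```

```text
t 10.60 at [0.4229 0.3187 0.1413] yaw 88.14 tilt 1.42 F [ 0.8 -0.6 -0.6] w 0.546 q [-0.    0.27 -0.84  1.8   0.24  1.15 -0.95]
0 [-0.0267, 0.0522, 0.0028] roll -0.97
1 [-0.0276, 0.0517, 0.0028] roll -0.97
2 [-0.0285, 0.0512, 0.0028] roll -0.97
3 [-0.0293, 0.0508, 0.0028] roll -0.97
```

drive_tool(
  targets=[
    {"offset":[-0.022,0.042,0],"roll":-1,"hand":1},
    {"offset":[-0.0275,0.0515,0],"roll":-1,"hand":1},
    {"offset":[-0.0285,0.051,0],"roll":-1,"hand":1},
    {"offset":[-0.0295,0.05,0],"roll":-1,"hand":1},
    {"offset":[0,0,0],"roll":0,"hand":1},
    {"offset":[0,0,0],"roll":0,"hand":1},
  ],
)

```text
t: 11.35
tcp_pos: [0.6234, 0.2106, 0.1592]
eef_rot: [0.009, 0.691, 0.723, 0.016]
force: [0.0, 0.4, -1.4]
gripper_width: 0.548
```

```bash
python3 -c "
from h import *
plan(.628,.205,.06,92)
c=snap('scene');im=c['img'][:,:,::-1]
cv2.imwrite('pics/s4.png',cv2.resize(im[130:300,255:455],None,fx=3,fy=3))
snap('wrist','w5.png')
"
```

```text
t 11.35 at [0.6234 0.2106 0.1592] yaw 92.56 tilt 2.11 F [ 0.   0.4 -1.4] w 0.548 q [ 0.12  0.51 -0.71  1.46  0.35  1.27 -0.58]
0 [-0.0029, 0.0022, 0.0496] roll 0.28
1 [-0.0029, 0.0022, 0.0496] roll 0.28
```

View pics/s4.png

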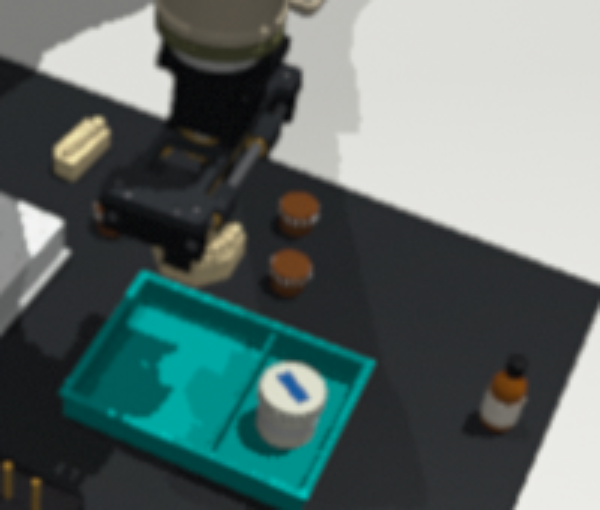

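drive_tool(
  targets=[
    {"offset":[-0.003,0.002,0.03],"roll":0,"hand":1},
    {"offset":[-0.002,0.001,0.045],"roll":0,"hand":1},
    {"offset":[0,0,0.045],"roll":0,"hand":1},
    {"offset":[0,0,0.02],"roll":0,"hand":1},
    {"offset":[0,0,0],"roll":0,"hand":1},
    {"offset":[0,0,0],"roll":0,"hand":1},
  ],
)

```text
t: 12.2
tcp_pos: [0.6306, 0.2124, 0.0225]
eef_rot: [0.011, 0.688, 0.725, 0.019]
force: [0.9, -1.2, -1.1]
gripper_width: 0.552
```

```bash
sed -i "s/'q',s\['q'\]/'zax',R[:,2].round(3),'q',s['q']/" h.py; python3 -c "
from h import *
plan(.628,.205,.01,92)
"
```

```text
t 12.20 at [0.6306 0.2124 0.0225] yaw 92.99 tilt 2.53 F [ 0.9 -1.2 -1.1] w 0.552 zax [ 0.042  0.012 -0.999] q [ 0.08  0.65 -0.65  1.56  0.45  1.04 -0.64]
0 [-0.0072, -0.003, 0.0125] roll 0.99
```

drive_tool(
  targets=[
    {"offset":[-0.005,-0.002,0.008],"roll":0,"hand":1},
    {"offset":[0,0,0.007],"roll":0,"hand":1},
    {"offset":[0,0,0.005],"roll":0,"hand":1},
  ],
)

```text
t: 12.58
tcp_pos: [0.6311, 0.211, 0.016]
eef_rot: [0.013, 0.688, 0.725, 0.022]
force: [-20.5, -9.6, 38.2]
gripper_width: 0.555
```

```bash
python3 -c "
from h import *
plan(.628,.205,.01,92)
c=snap('scene');im=c['img'][:,:,::-1]
cv2.imwrite('pics/s5.png',cv2.resize(im[180:300,265:405],None,fx=5,fy=5,interpolation=cv2.INTER_CUBIC))
snap('wrist','w5.png')
"
```

```text
t 12.57 at [0.6311 0.211  0.016 ] yaw 93.04 tilt 2.93 F [-20.5  -9.6  38.2] w 0.555 zax [ 0.049  0.013 -0.999] q [ 0.08  0.66 -0.65  1.57  0.46  1.02 -0.64]
0 [-0.0058, -0.0035, 0.006] roll 1.04
```

View pics/s5.png

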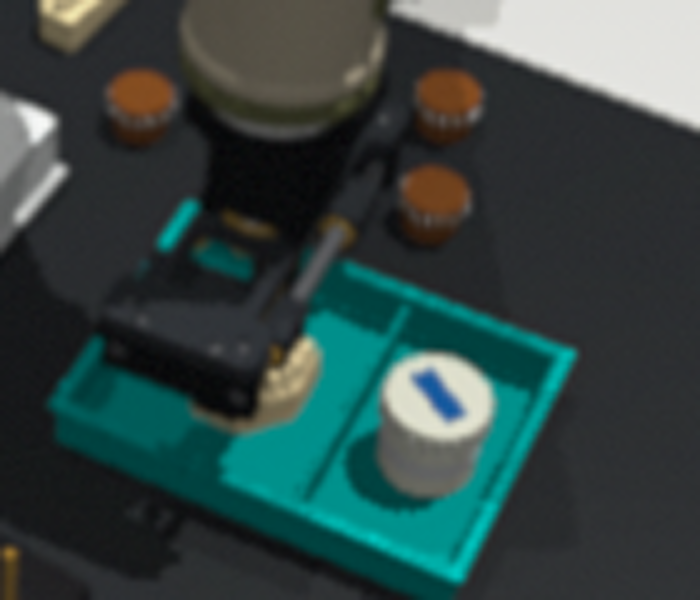

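View pics/w5.png

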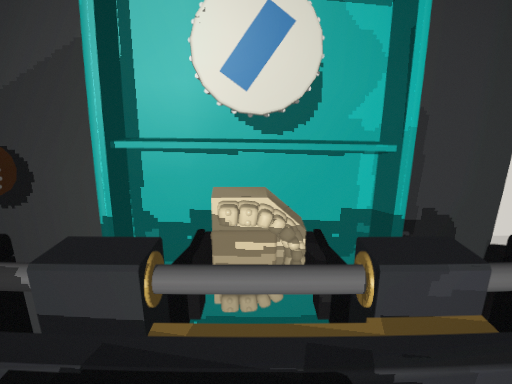

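drive_tool(
  targets=[
    {"offset":[0,0,-0.002],"roll":0,"hand":1},
    {"offset":[0,0,0],"roll":0,"hand":0.4},
    {"offset":[0,0,0],"roll":0,"hand":0.3},
    {"offset":[0,0,0],"roll":0,"hand":0.3},
    {"offset":[0,0,0],"roll":0,"hand":0.3},
  ],
)

```text
t: 13.3
tcp_pos: [0.6323, 0.2107, 0.0208]
eef_rot: [0.015, 0.688, 0.725, 0.023]
force: [-0.5, 0.9, 0.5]
gripper_width: 0.694
```

drive_tool(
  targets=[
    {"offset":[0,0,-0.02],"roll":0,"hand":0.25},
    {"offset":[0,0,-0.04],"roll":0,"hand":0.25},
    {"offset":[0,0,-0.04],"roll":0,"hand":0.25},
    {"offset":[0,0,-0.02],"roll":0,"hand":0.25},
  ],
)

```text
t: 13.8
tcp_pos: [0.6249, 0.2091, 0.1458]
eef_rot: [0.014, 0.688, 0.725, 0.023]
force: [0.2, -0.9, 0.1]
gripper_width: 0.75
```

```bash
python3 -c "
from h import *
plan(.45,.155,.15,90)
c=snap('scene');im=c['img'][:,:,::-1]
cv2.imwrite('pics/s6.png',cv2.resize(im[180:300,265:405],None,fx=5,fy=5,interpolation=cv2.INTER_CUBIC))
snap('wrist','w6.png')
"
```

```text
t 13.80 at [0.6249 0.2091 0.1458] yaw 93.05 tilt 3.05 F [ 0.2 -0.9  0.1] w 0.750 zax [ 0.051  0.014 -0.999] q [ 0.13  0.51 -0.71  1.48  0.36  1.22 -0.58]
0 [-0.0149, -0.0592, -0.0014] roll 1.02
1 [-0.016, -0.0589, -0.0014] roll 1.02
2 [-0.017, -0.0586, -0.0014] roll 1.02
```

View pics/s6.png

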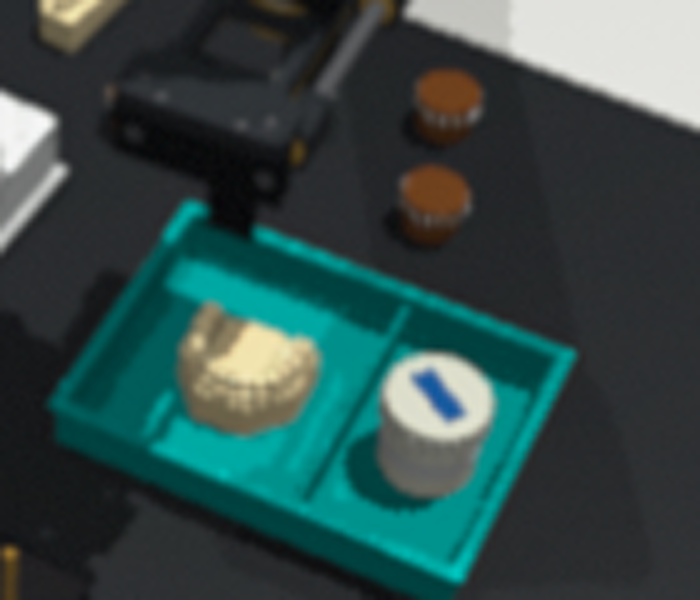

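View pics/w6.png

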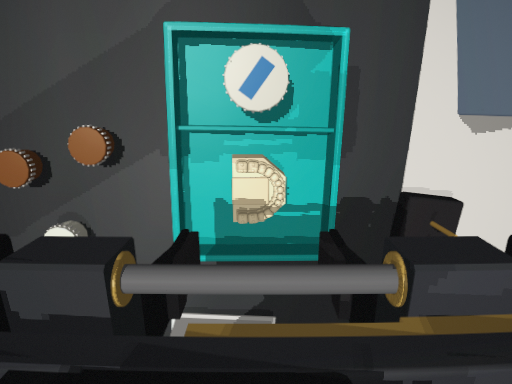

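drive_tool(
  targets=[
    {"offset":[-0.015,-0.05,0],"roll":1,"hand":0},
    {"offset":[-0.016,-0.058,0],"roll":1,"hand":0},
    {"offset":[-0.017,-0.055,0],"roll":1,"hand":0},
    {"offset":[0,0,0],"roll":0,"hand":0},
    {"offset":[0,0,0],"roll":0,"hand":0},
  ],
)

```text
t: 14.52
tcp_pos: [0.4572, 0.1522, 0.1298]
eef_rot: [0.011, 0.708, 0.706, 0.02]
force: [-0.5, -0.2, -0.1]
gripper_width: 0.996
```

```bash
python3 -c "
from h import *
c=snap('wrist','w7.png')
plan(.449,.154,.01,90)
"
```

```text
t 14.57 at [0.457  0.1525 0.1296] yaw 89.81 tilt 2.59 F [ 1.1 -0.4 -0.8] w 1.000 zax [ 0.044  0.012 -0.999] q [ 0.36  0.13 -0.81  1.95  0.12  1.06 -0.51]
0 [0.0008, -0.004, 0.0598] roll -0.09
1 [0.0008, -0.004, 0.0598] roll -0.09
```

View pics/w7.png

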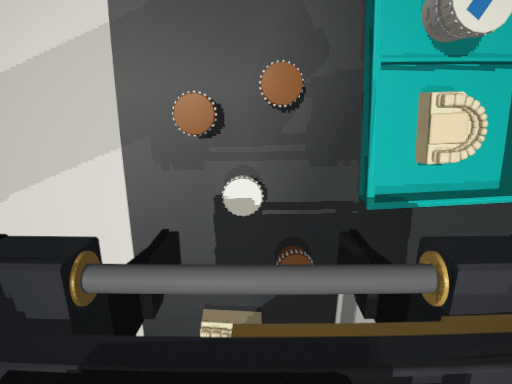

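```bash
python3 -c "
from h import *
c=snap('wrist')
print(pl(c,243,196,.026),pl(c,222,196,.026),pl(c,264,196,.026))
"
```

```text
[0.44886533 0.15467779 0.026     ] [0.430992   0.15493146 0.026     ] [0.46682547 0.15442349 0.026     ]
```

```bash
sed -i "s/^    print('t %.2f at'/    print('TOTAL tool',(R.T@d).round(4),'roll',round(-da,2))\n&/" h.py; python3 -c "
from h import *
plan(.449,.1545,.009,90)
"
```

```text
TOTAL tool [ 1.000e-04 -1.360e-02  1.203e-01] roll -0.17
t 14.62 at [0.4573 0.1528 0.1297] yaw 89.83 tilt 2.60 F [ 0.7  0.2 -1. ] w 1.002 zax [ 0.044  0.013 -0.999] q [ 0.36  0.13 -0.81  1.95  0.12  1.06 -0.51]
0 [0.0006, -0.0028, 0.0402] roll -0.06
1 [0.0006, -0.0028, 0.0402] roll -0.06
2 [0.0006, -0.0028, 0.0402] roll -0.06
```

drive_tool(
  targets=[
    {"offset":[0,-0.01,0.03],"roll":0,"hand":0},
    {"offset":[0,-0.004,0.04],"roll":0,"hand":0},
    {"offset":[0,0,0.035],"roll":0,"hand":0},
    {"offset":[0,0,0.01],"roll":0,"hand":0},
    {"offset":[0,0,0],"roll":0,"hand":0},
  ],
)

```text
t: 15.25
tcp_pos: [0.4532, 0.1587, 0.0118]
eef_rot: [0.009, 0.708, 0.706, 0.023]
force: [0.0, -0.1, 0.6]
gripper_width: 1.002
```

```bash
python3 -c "
from h import *
plan(.449,.1545,.009,90)
"
```

```text
TOTAL tool [-0.0043 -0.0044  0.0026] roll -0.12
t 15.25 at [0.4532 0.1587 0.0118] yaw 89.88 tilt 2.80 F [ 0.  -0.1  0.6] w 1.002 zax [ 0.044  0.02  -0.999] q [ 0.27  0.32 -0.77  2.05  0.31  0.82 -0.68]
0 [-0.0042, -0.0042, 0.0028] roll -0.12
```

drive_tool(
  targets=[
    {"offset":[-0.004,-0.004,0.003],"roll":0,"hand":0},
    {"offset":[0,0,0],"roll":0,"hand":0},
    {"offset":[0,0,0],"roll":0,"hand":0},
  ],
)

```text
t: 15.62
tcp_pos: [0.4512, 0.155, 0.011]
eef_rot: [0.01, 0.708, 0.706, 0.024]
force: [0.1, -0.1, 0.2]
gripper_width: 1.003
```

```bash
python3 -c "
from h import *
plan(.449,.1545,.009,90)
"
```

```text
TOTAL tool [-0.0006 -0.0023  0.0019] roll -0.14
t 15.62 at [0.4512 0.155  0.011 ] yaw 89.86 tilt 3.02 F [ 0.1 -0.1  0.2] w 1.003 zax [ 0.049  0.021 -0.999] q [ 0.28  0.31 -0.77  2.07  0.3   0.82 -0.67]
0 [-0.0006, -0.0022, 0.002] roll -0.14
```

drive_tool(
  targets=[
    {"offset":[0,-0.002,0.002],"roll":0,"hand":1},
    {"offset":[0,0,0],"roll":0,"hand":1},
    {"offset":[0,0,0],"roll":0,"hand":1},
    {"offset":[0,0,0],"roll":0,"hand":1},
    {"offset":[0,0,-0.02],"roll":0,"hand":1},
    {"offset":[0,0,-0.04],"roll":0,"hand":1},
    {"offset":[0,0,-0.04],"roll":0,"hand":1},
    {"offset":[0,0,-0.04],"roll":0,"hand":1},
  ],
)

```text
t: 16.62
tcp_pos: [0.4404, 0.1519, 0.1503]
eef_rot: [0.008, 0.708, 0.706, 0.023]
force: [0.8, -0.0, -0.1]
gripper_width: 0.171
```

```bash
python3 -c "
from h import *
a=np.radians(-2.4); print(.618-.034*np.sin(a), -.238+.034*np.cos(a))
plan(.6195,-.204,.14,87.6)
"
```

```text
0.6194237722267928 -0.2040298237766388
TOTAL tool [-0.3558  0.1794  0.0106] roll 2.31
t 16.62 at [0.4404 0.1519 0.1503] yaw 89.91 tilt 2.74 F [ 0.8 -0.  -0.1] w 0.171 zax [ 0.043  0.021 -0.999] q [ 0.41  0.06 -0.85  1.96  0.05  1.1  -0.46]
0 [-0.0593, 0.0299, 0.0017] roll 0.38
1 [-0.0591, 0.0303, 0.0017] roll 0.38
2 [-0.0589, 0.0307, 0.0017] roll 0.38
3 [-0.0587, 0.0311, 0.0017] roll 0.38
4 [-0.0584, 0.0315, 0.0017] roll 0.38
5 [-0.0582, 0.0319, 0.0017] roll 0.38
```

```bash
python3 -c "
from h import *
plan(.6195,-.204,.14,87.6)
snap('wrist','w8.png')
c=snap('scene');im=c['img'][:,:,::-1]
cv2.imwrite('pics/s8.png',cv2.resize(im[100:260,265:405],None,fx=4,fy=4,interpolation=cv2.INTER_CUBIC))
"
```

```text
TOTAL tool [-0.3558  0.1794  0.0106] roll 2.31
t 16.62 at [0.4404 0.1519 0.1503] yaw 89.91 tilt 2.74 F [ 0.8 -0.  -0.1] w 0.171 zax [ 0.043  0.021 -0.999] q [ 0.41  0.06 -0.85  1.96  0.05  1.1  -0.46]
0 [-0.0593, 0.0299, 0.0017] roll 0.38
1 [-0.0591, 0.0303, 0.0017] roll 0.38
2 [-0.0589, 0.0307, 0.0017] roll 0.38
3 [-0.0587, 0.0311, 0.0017] roll 0.38
4 [-0.0584, 0.0315, 0.0017] roll 0.38
5 [-0.0582, 0.0319, 0.0017] roll 0.38
```

View pics/w8.png

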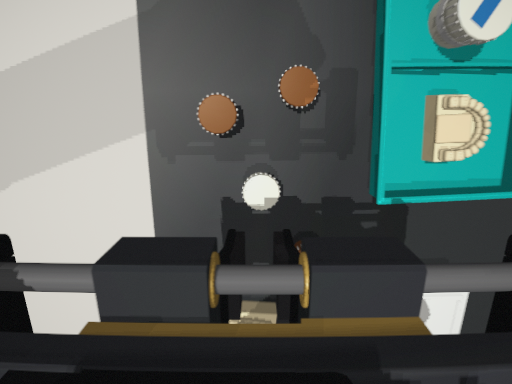

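View pics/s8.png

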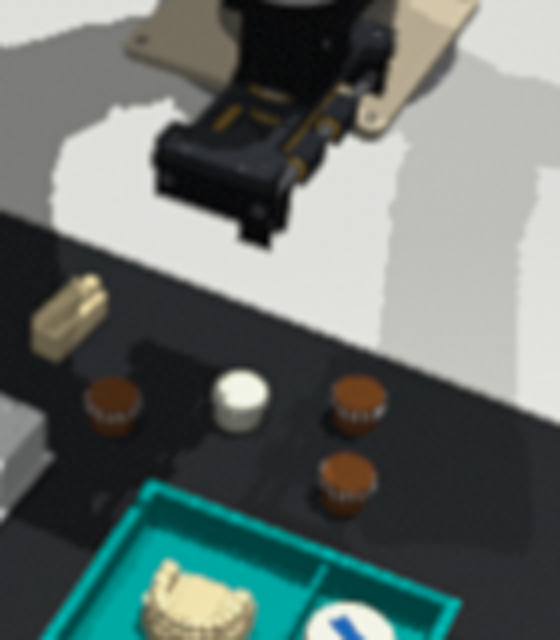

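```bash
python3 -c "
from h import *
c=snap('wrist','w9.png')
im=c['img'].copy();m=(im.min(2)>150).astype(np.uint8);m[:,:200]=0;m[:,320:]=0;m[:150]=0;m[225:]=0
ys,xs=np.nonzero(m);print(xs.min(),xs.max(),ys.min(),ys.max())
print(pl(c,(xs.min()+xs.max())/2,(ys.min()+ys.max())/2,.026))
plan(.449,.1545,.009,90)
"
```

```text
238 276 173 208
[0.44828426 0.1551154  0.026     ]
TOTAL tool [-0.0005  0.0004  0.1421] roll -0.12
t 16.77 at [0.4419 0.1521 0.1509] yaw 89.88 tilt 2.96 F [-0.5 -0.5 -0.6] w 0.051 zax [ 0.047  0.021 -0.999] q [ 0.41  0.06 -0.84  1.96  0.05  1.09 -0.46]
0 [0.0008, 0.0024, 0.0473] roll -0.04
1 [0.0008, 0.0024, 0.0473] roll -0.04
2 [0.0008, 0.0024, 0.0473] roll -0.04
```

Pot unmoved (the fingers hadn't finished closing). I'll retry with a longer close.

drive_tool(
  targets=[
    {"offset":[0,0,0.02],"roll":0,"hand":0.2},
    {"offset":[0,0,0.03],"roll":0,"hand":0.2},
    {"offset":[0,0,0.03],"roll":0,"hand":0.2},
    {"offset":[0,0,0.02],"roll":0,"hand":0.2},
    {"offset":[0,0,0],"roll":0,"hand":0.2},
    {"offset":[0,0,0],"roll":0,"hand":0.2},
  ],
)

```text
t: 17.52
tcp_pos: [0.4438, 0.1536, 0.0438]
eef_rot: [0.008, 0.708, 0.706, 0.022]
force: [0.2, -0.1, -0.1]
gripper_width: 0.647
```

```bash
python3 -c "
from h import *
plan(.449,.155,.008,90)
"
```

```text
TOTAL tool [0.0007 0.0037 0.036 ] roll -0.07
t 17.52 at [0.4438 0.1536 0.0438] yaw 89.93 tilt 2.64 F [ 0.2 -0.1 -0.1] w 0.647 zax [ 0.041  0.02  -0.999] q [ 0.33  0.25 -0.82  2.06  0.23  0.88 -0.61]
0 [0.0014, 0.0052, 0.0358] roll -0.07
```

drive_tool(
  targets=[
    {"offset":[0,0.003,0.015],"roll":0,"hand":0.25},
    {"offset":[0.001,0.003,0.015],"roll":0,"hand":0.25},
    {"offset":[0,0,0.012],"roll":0,"hand":0.25},
    {"offset":[0,0,0],"roll":0,"hand":0.25},
    {"offset":[0,0,0],"roll":0,"hand":0.25},
  ],
)

```text
t: 18.15
tcp_pos: [0.4539, 0.1555, 0.002]
eef_rot: [0.009, 0.708, 0.706, 0.022]
force: [-4.3, -2.4, 12.5]
gripper_width: 0.755
```

```bash
python3 -c "
from h import *
plan(.449,.155,.008,90)
"
```

```text
TOTAL tool [-0.0004 -0.0046 -0.0063] roll -0.12
t 18.15 at [0.4539 0.1555 0.002 ] yaw 89.88 tilt 2.70 F [-4.3 -2.4 12.5] w 0.755 zax [ 0.044  0.017 -0.999] q [ 0.28  0.35 -0.77  2.06  0.34  0.81 -0.69]
0 [-0.0005, -0.0049, -0.006] roll -0.12
```

drive_tool(
  targets=[
    {"offset":[0,-0.004,-0.008],"roll":0,"hand":0.25},
    {"offset":[0,0,0],"roll":0,"hand":0.25},
    {"offset":[0,0,0],"roll":0,"hand":1},
    {"offset":[0,0,0],"roll":0,"hand":1},
    {"offset":[0,0,0],"roll":0,"hand":1},
    {"offset":[0,0,0],"roll":0,"hand":1},
    {"offset":[0,0,0],"roll":0,"hand":1},
    {"offset":[0,0,0],"roll":0,"hand":1},
  ],
)

```text
t: 19.15
tcp_pos: [0.449, 0.1554, 0.0085]
eef_rot: [0.009, 0.708, 0.706, 0.021]
force: [-0.5, 0.4, 0.8]
gripper_width: 0.382
```

drive_tool(
  targets=[
    {"offset":[0,0,-0.02],"roll":0,"hand":1},
    {"offset":[0,0,-0.04],"roll":0,"hand":1},
    {"offset":[0,0,-0.04],"roll":0,"hand":1},
    {"offset":[-0.03,0.015,-0.03],"roll":0.4,"hand":1},
    {"offset":[-0.055,0.028,-0.005],"roll":0.4,"hand":1},
    {"offset":[-0.059,0.03,0],"roll":0.4,"hand":1},
    {"offset":[-0.059,0.03,0],"roll":0.4,"hand":1},
    {"offset":[-0.059,0.03,0],"roll":0.4,"hand":1},
  ],
)

```text
t: 20.15
tcp_pos: [0.5685, -0.1003, 0.1497]
eef_rot: [0.01, 0.717, 0.697, 0.022]
force: [1.0, 1.0, -0.3]
gripper_width: 0.386
```

```bash
python3 -c "
from h import *
plan(.6195,-.204,.10,87.6)
"
```

```text
TOTAL tool [-0.1032  0.0516  0.0503] roll 0.85
t 20.15 at [ 0.5685 -0.1003  0.1497] yaw 88.45 tilt 2.77 F [ 1.   1.  -0.3] w 0.386 zax [ 0.046  0.016 -0.999] q [ 0.65  0.32 -0.65  1.7   0.19  1.15 -0.06]
0 [-0.0512, 0.0269, 0.0248] roll 0.43
1 [-0.051, 0.0273, 0.0248] roll 0.43
```

drive_tool(
  targets=[
    {"offset":[-0.055,0.027,0.01],"roll":0.4,"hand":1},
    {"offset":[-0.04,0.022,0.02],"roll":0.4,"hand":1},
    {"offset":[0,0,0.02],"roll":0,"hand":1},
    {"offset":[0,0,0],"roll":0,"hand":1},
    {"offset":[0,0,0],"roll":0,"hand":1},
  ],
)

```text
t: 20.78
tcp_pos: [0.6176, -0.2025, 0.0982]
eef_rot: [0.01, 0.724, 0.69, 0.022]
force: [-0.0, 0.1, 0.8]
gripper_width: 0.385
```

```bash
python3 -c "
from h import *
c=snap('wrist','w10.png')
plan(.6195,-.204,.05,87.6)
"
```

```text
TOTAL tool [-0.0026 -0.0001  0.0483] roll -0.3
t 20.82 at [ 0.6176 -0.2021  0.0983] yaw 87.30 tilt 2.74 F [ 0.2  0.8 -0.6] w 0.382 zax [ 0.045  0.015 -0.999] q [ 0.68  0.51 -0.56  1.55  0.27  1.12  0.02]
0 [-0.0018, 0.002, 0.0483] roll -0.3
```

View pics/w10.png

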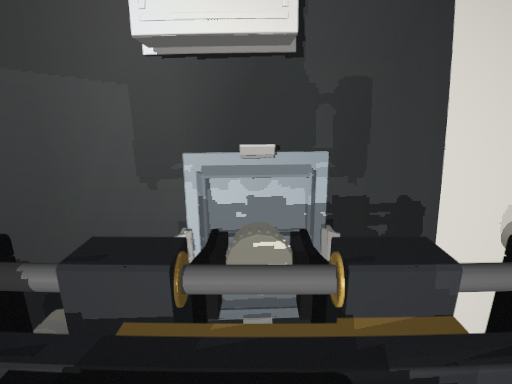

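```bash
python3 -c "
from h import *
c=snap('wrist')
for u,v,z in [(184,155,.004),(328,152,.004),(257,150,.022)]: print(pl(c,u,v,z).round(4))
print(pl(c,259,240,.098+.018))
plan(.6195,-.204,.05,87.6)
"
```

```text
[ 0.5651 -0.1603  0.004 ]
[ 0.6804 -0.164   0.004 ]
[ 0.6226 -0.1575  0.022 ]
[ 0.61825073 -0.19033097  0.116     ]
TOTAL tool [-0.0025 -0.0003  0.0485] roll -0.3
t 20.88 at [ 0.6177 -0.2023  0.0985] yaw 87.30 tilt 2.75 F [ 0.   0.5 -1.2] w 0.386 zax [ 0.046  0.015 -0.999] q [ 0.68  0.51 -0.56  1.55  0.27  1.12  0.02]
0 [-0.0017, 0.0019, 0.0485] roll -0.3
```

drive_tool(
  targets=[
    {"offset":[-0.003,0,0.02],"roll":0,"hand":1},
    {"offset":[-0.001,0,0.03],"roll":0,"hand":1},
    {"offset":[0,0,0.02],"roll":0,"hand":1},
    {"offset":[0,0,0],"roll":0,"hand":1},
  ],
)

```text
t: 21.38
tcp_pos: [0.6211, -0.2043, 0.0259]
eef_rot: [0.011, 0.723, 0.691, 0.022]
force: [0.2, 0.5, 1.1]
gripper_width: 0.385
```

```bash
python3 -c "
from h import *
plan(.6203,-.2045,.013,87.6)
"
```

```text
TOTAL tool [-0.0004 -0.0014  0.0129] roll -0.17
t 21.38 at [ 0.6211 -0.2043  0.0259] yaw 87.43 tilt 2.83 F [0.2 0.5 1.1] w 0.385 zax [ 0.047  0.014 -0.999] q [ 0.66  0.6  -0.54  1.59  0.32  1.   -0.  ]
0 [-0.0002, -0.0008, 0.0129] roll -0.17
```

drive_tool(
  targets=[
    {"offset":[0,-0.001,0.006],"roll":0,"hand":1},
    {"offset":[0,0,0.005],"roll":0,"hand":1},
    {"offset":[0,0,0.003],"roll":0,"hand":1},
  ],
)

```text
t: 21.75
tcp_pos: [0.6219, -0.2043, 0.013]
eef_rot: [0.013, 0.723, 0.691, 0.022]
force: [-0.4, 0.2, -0.9]
gripper_width: 0.383
```

drive_tool(
  targets=[
    {"offset":[0,0,0.005],"roll":0,"hand":1},
  ],
)

```text
t: 21.88
tcp_pos: [0.6227, -0.2046, 0.0112]
eef_rot: [0.013, 0.723, 0.691, 0.022]
force: [-17.2, 2.2, 42.7]
gripper_width: 0.382
```

drive_tool(
  targets=[
    {"offset":[0,-0.001,-0.004],"roll":0,"hand":1},
    {"offset":[0,0,0],"roll":0,"hand":0.5},
    {"offset":[0,0,0],"roll":0,"hand":0.5},
    {"offset":[0,0,0],"roll":0,"hand":0.5},
    {"offset":[0,0,-0.02],"roll":0,"hand":0.5},
    {"offset":[0,0,-0.04],"roll":0,"hand":0.5},
    {"offset":[0,0,-0.04],"roll":0,"hand":0},
    {"offset":[0,0,-0.02],"roll":0,"hand":0},
  ],
)

```text
t: 22.88
tcp_pos: [0.6151, -0.2056, 0.1415]
eef_rot: [0.013, 0.723, 0.691, 0.022]
force: [-0.1, 0.2, -0.2]
gripper_width: 0.642
```

```bash
python3 -c "
from h import *
c=snap('wrist','w11.png')
plan(.434,.013,.13,-4)
"
```

```text
TOTAL tool [ 0.2103 -0.1922  0.0066] roll 91.45
t 22.93 at [ 0.616  -0.2058  0.144 ] yaw 87.45 tilt 3.13 F [ 1.2 -0.2  3.4] w 0.688 zax [ 0.054  0.011 -0.999] q [ 0.7   0.46 -0.58  1.51  0.24  1.19  0.05]
0 [0.0234, -0.0213, 0.0016] roll 10.16
1 [0.0193, -0.0251, 0.0016] roll 10.16
2 [0.0145, -0.0281, 0.0016] roll 10.16
3 [0.0094, -0.0302, 0.0016] roll 10.16
4 [0.0039, -0.0314, 0.0016] roll 10.16
5 [-0.0017, -0.0316, 0.0016] roll 10.16
6 [-0.0073, -0.0308, 0.0016] roll 10.16
7 [-0.0126, -0.029, 0.0016] roll 10.16
8 [-0.0175, -0.0263, 0.0016] roll 10.16
```

View pics/w11.png

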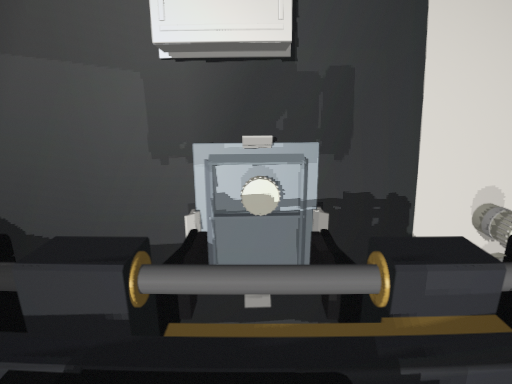

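drive_tool(
  targets=[
    {"offset":[0.023,-0.021,0.0],"roll":10.2,"hand":0},
    {"offset":[0.019,-0.025,0.0],"roll":10.2,"hand":0},
    {"offset":[0.0145,-0.028,0.0],"roll":10.2,"hand":0},
    {"offset":[0.0095,-0.03,0.0],"roll":10.2,"hand":0},
    {"offset":[0.004,-0.0315,0.0],"roll":10.2,"hand":0},
    {"offset":[-0.0015,-0.0315,0.0],"roll":10.2,"hand":0},
    {"offset":[-0.0075,-0.031,0.0],"roll":10.2,"hand":0},
    {"offset":[-0.0125,-0.029,0.0],"roll":10.2,"hand":0},
  ],
)

```text
t: 23.92
tcp_pos: [0.4566, -0.003, 0.1437]
eef_rot: [-0.003, 0.999, 0.028, 0.031]
force: [0.0, 0.3, 0.1]
gripper_width: 1.001
```

```bash
python3 -c "
from h import *
plan(.434,.013,.13,-4)
"
```

```text
TOTAL tool [-0.0225 -0.0172  0.0124] roll 7.17
t 23.93 at [ 0.4566 -0.003   0.1437] yaw 3.17 tilt 3.62 F [0.  0.3 0.1] w 1.001 zax [ 0.063  0.008 -0.998] q [ 0.49  0.01 -0.58  2.01  0.    1.06 -1.6 ]
0 [-0.0216, -0.0173, 0.0137] roll 7.17
```

drive_tool(
  targets=[
    {"offset":[-0.02,-0.016,0.0],"roll":7,"hand":0},
    {"offset":[0,0,0.0],"roll":0,"hand":0},
    {"offset":[0,0,0.0],"roll":0,"hand":0},
  ],
)

```text
t: 24.3
tcp_pos: [0.435, 0.014, 0.1444]
eef_rot: [-0.004, 0.999, -0.033, 0.033]
force: [-0.4, 0.1, 0.2]
gripper_width: 0.999
```

```bash
python3 -c "
from h import *
snap('wrist','w12.png')
plan(.434,.013,.01,-4)
"
```

```text
TOTAL tool [-0.0096  0.0026  0.134 ] roll 0.13
t 24.35 at [0.435  0.014  0.1444] yaw -3.87 tilt 3.77 F [ 0.3 -0.1 -0.1] w 0.999 zax [ 0.065  0.007 -0.998] q [ 0.48 -0.05 -0.59  2.06 -0.03  1.06 -1.74]
0 [-0.0003, 0.0004, 0.0448] roll 0.04
1 [-0.0003, 0.0004, 0.0448] roll 0.04
2 [-0.0003, 0.0004, 0.0448] roll 0.04
```

View pics/w12.png

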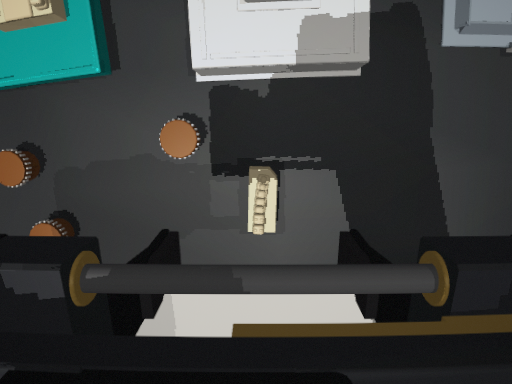

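```bash
python3 -c "
from h import *
c=snap('wrist')
for u,v in [(248,233),(275,233),(277,180),(250,178)]: print(pl(c,u,v,.022).round(4))
"
```

```text
[0.4043 0.0278 0.022 ]
[0.4028 0.0025 0.022 ]
[ 0.4528 -0.0021  0.022 ]
[0.4562 0.0222 0.022 ]
```

drive_tool(
  targets=[
    {"offset":[-0.005,0.002,0.03],"roll":1.4,"hand":0.3},
    {"offset":[-0.005,0.001,0.04],"roll":0,"hand":0.3},
    {"offset":[0,0,0.04],"roll":0,"hand":0.3},
    {"offset":[0,0,0.01],"roll":0,"hand":0.3},
    {"offset":[0,0,0],"roll":0,"hand":0.3},
  ],
)

```text
t: 25.02
tcp_pos: [0.4361, 0.0108, 0.0222]
eef_rot: [-0.006, 0.998, -0.046, 0.034]
force: [-0.3, -0.3, 0.1]
gripper_width: 0.708
```

```bash
python3 -c "
from h import *
plan(.434,.0125,.01,-5.4)
"
```

```text
TOTAL tool [-0.0031 -0.0013  0.012 ] roll 0.05
t 25.02 at [0.4361 0.0108 0.0222] yaw -5.35 tilt 3.92 F [-0.3 -0.3  0.1] w 0.708 zax [ 0.068  0.009 -0.998] q [ 0.45  0.15 -0.6   2.18  0.13  0.77 -1.89]
0 [-0.0023, -0.0015, 0.0122] roll 0.05
```

drive_tool(
  targets=[
    {"offset":[-0.003,-0.001,0.01],"roll":0,"hand":0.3},
    {"offset":[0,0,0.005],"roll":0,"hand":0.3},
    {"offset":[0,0,0],"roll":0,"hand":0.3},
  ],
)

```text
t: 25.4
tcp_pos: [0.4362, 0.012, 0.0086]
eef_rot: [-0.006, 0.998, -0.047, 0.036]
force: [-0.1, -0.9, 0.9]
gripper_width: 0.7
```

```bash
python3 -c "
from h import *
plan(.434,.0125,.01,-5.4)
"
```

```text
TOTAL tool [-0.0022 -0.0003 -0.0015] roll 0.03
t 25.40 at [0.4362 0.012  0.0086] yaw -5.37 tilt 4.15 F [-0.1 -0.9  0.9] w 0.700 zax [ 0.072  0.008 -0.997] q [ 0.44  0.18 -0.6   2.19  0.15  0.74 -1.92]
0 [-0.0023, -0.0003, -0.0014] roll 0.03
```

drive_tool(
  targets=[
    {"offset":[-0.002,0,-0.001],"roll":0,"hand":1},
    {"offset":[0,0,0],"roll":0,"hand":1},
    {"offset":[0,0,0],"roll":0,"hand":1},
    {"offset":[0,0,0],"roll":0,"hand":1},
    {"offset":[0,0,0],"roll":0,"hand":1},
    {"offset":[0,0,0],"roll":0,"hand":1},
    {"offset":[0,0,-0.02],"roll":0,"hand":1},
    {"offset":[0,0,-0.04],"roll":0,"hand":1},
  ],
)

```text
t: 26.4
tcp_pos: [0.4279, 0.0119, 0.069]
eef_rot: [-0.006, 0.998, -0.046, 0.033]
force: [0.5, -0.2, 0.4]
gripper_width: 0.288
```

```bash
python3 -c "
from h import *
a=np.radians(-2.4); print(.619+.027*np.sin(a), -.2385-.027*np.cos(a))
plan(.618,-.2655,.14,-2.4)
"
```

```text
0.6178693573493116 -0.26547631641266917
TOTAL tool [ 0.2194  0.2576 -0.0604] roll -2.94
t 26.40 at [0.4279 0.0119 0.069 ] yaw -5.34 tilt 3.90 F [ 0.5 -0.2  0.4] w 0.288 zax [ 0.067  0.009 -0.998] q [ 0.48  0.04 -0.62  2.16  0.03  0.88 -1.82]
0 [0.043, 0.0517, -0.0142] roll -0.59
1 [0.0425, 0.0521, -0.0142] roll -0.59
2 [0.042, 0.0526, -0.0142] roll -0.59
3 [0.0414, 0.053, -0.0142] roll -0.59
4 [0.0409, 0.0534, -0.0142] roll -0.59
```

drive_tool(
  targets=[
    {"offset":[0,0.02,-0.05],"roll":0,"hand":1},
    {"offset":[0.025,0.05,-0.03],"roll":-0.6,"hand":1},
    {"offset":[0.043,0.052,0],"roll":-0.6,"hand":1},
    {"offset":[0.043,0.0525,0],"roll":-0.6,"hand":1},
    {"offset":[0.043,0.0525,0],"roll":-0.6,"hand":1},
    {"offset":[0.04,0.03,0],"roll":-0.6,"hand":1},
    {"offset":[0.015,0,0],"roll":0,"hand":1},
    {"offset":[0,0,0],"roll":0,"hand":1},
  ],
)

```text
t: 27.4
tcp_pos: [0.6056, -0.2517, 0.1637]
eef_rot: [-0.003, 0.999, -0.019, 0.036]
force: [-1.6, 0.2, -0.5]
gripper_width: 0.289
```

```bash
python3 -c "
from h import *
snap('wrist','w13.png')
plan(.618,-.2655,.05,-2.4)
"
```

```text
TOTAL tool [0.0056 0.0136 0.1142] roll 0.21
t 27.45 at [ 0.6048 -0.2521  0.1636] yaw -2.19 tilt 4.08 F [-0.3 -0.1  0.4] w 0.291 zax [ 0.071  0.004 -0.997] q [ 0.64  0.41 -0.39  1.5   0.14  1.19 -1.37]
0 [0.0069, 0.0064, 0.0568] roll 0.1
1 [0.0069, 0.0064, 0.0568] roll 0.1
```

View pics/w13.png

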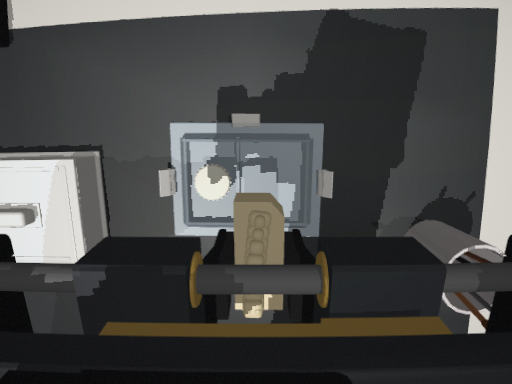

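```bash
python3 -c "
from h import *
c=snap('top','t13.png');im=c['img'][:,:,::-1]
cv2.imwrite('pics/t13.png',cv2.resize(im[120:240,290:450],None,fx=5,fy=5,interpolation=cv2.INTER_CUBIC))
"
```

```text
(no output)
```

View pics/t13.png

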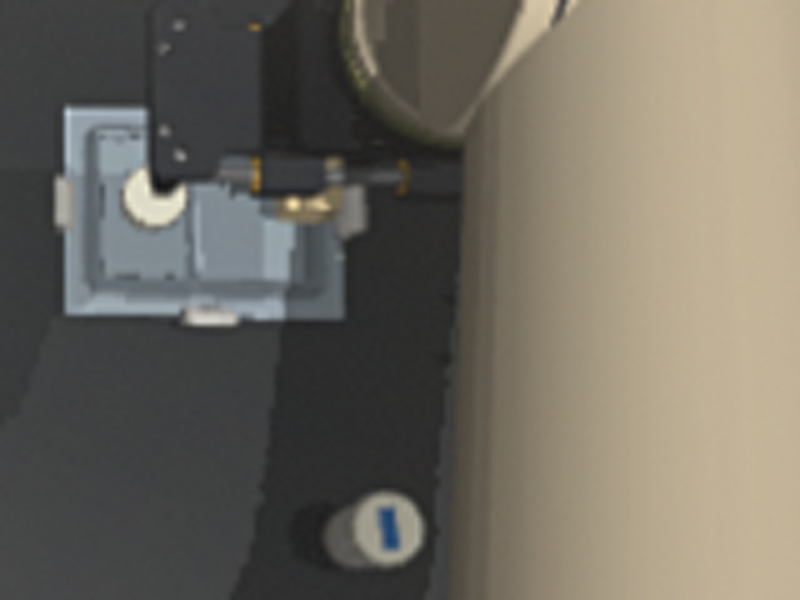

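```bash
python3 -c "
from h import *
import cv2
c=snap('top')
print('rim',pl(c,413,181,.085),'base',pl(c,401,190,0.0))
c=snap('scene'); print('scene rim',pl(c,120+55/4,120+38/4,.085),'base',pl(c,120+65/4,120+130/4,0))
im=cv2.imread('pics/top0.png');cv2.imwrite('pics/cup.png',cv2.resize(im[150:220,370:450],None,fx=7,fy=7,interpolation=cv2.INTER_CUBIC))
plan(.618,-.2655,.05,-2.4)
"
```

```text
rim [ 0.54334061 -0.42837347  0.085     ] base [ 0.53561286 -0.43081723  0.        ]
scene rim [ 0.53692069 -0.42608486  0.085     ] base [ 5.42086796e-01 -4.30791334e-01 -1.11022302e-16]
TOTAL tool [0.0059 0.0139 0.1152] roll 0.23
t 27.60 at [ 0.6044 -0.2517  0.1646] yaw -2.17 tilt 4.12 F [ 1.  -0.3 -0.4] w 0.291 zax [ 0.072  0.003 -0.997] q [ 0.64  0.41 -0.39  1.5   0.14  1.19 -1.37]
0 [0.0071, 0.0066, 0.0573] roll 0.11
1 [0.0071, 0.0066, 0.0573] roll 0.11
```

View pics/cup.png

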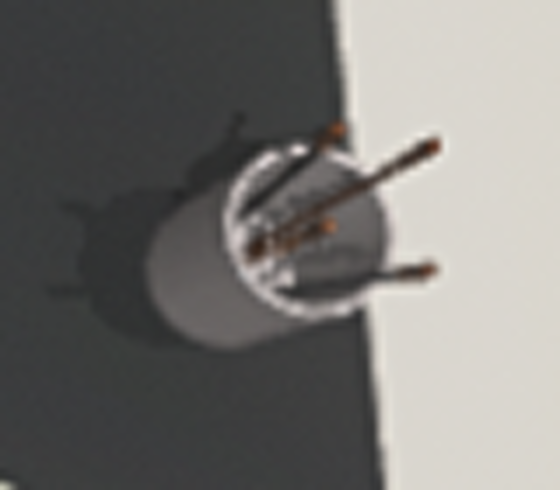

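drive_tool(
  targets=[
    {"offset":[0.005,0.012,0.03],"roll":0.2,"hand":1},
    {"offset":[0.001,0.002,0.04],"roll":0,"hand":1},
    {"offset":[0,0,0.035],"roll":0,"hand":1},
    {"offset":[0,0,0.015],"roll":0,"hand":1},
    {"offset":[0,0,0],"roll":0,"hand":1},
  ],
)

```text
t: 28.22
tcp_pos: [0.618, -0.2655, 0.0462]
eef_rot: [-0.001, 0.999, -0.02, 0.038]
force: [0.1, 0.6, 0.8]
gripper_width: 0.287
```

```bash
python3 -c "
from h import *
snap('wrist','w14.png')
plan(.618,-.2655,.014,-2.4)
"
```

```text
TOTAL tool [-0.003  -0.0001  0.033 ] roll 0.11
t 28.27 at [ 0.6185 -0.2657  0.0471] yaw -2.29 tilt 4.40 F [-0.2 -0.1 -0.4] w 0.288 zax [ 0.077 -0.001 -0.997] q [ 0.62  0.55 -0.36  1.56  0.19  0.99 -1.39]
0 [-0.0005, -0.0002, 0.0331] roll 0.11
```

View pics/w14.png

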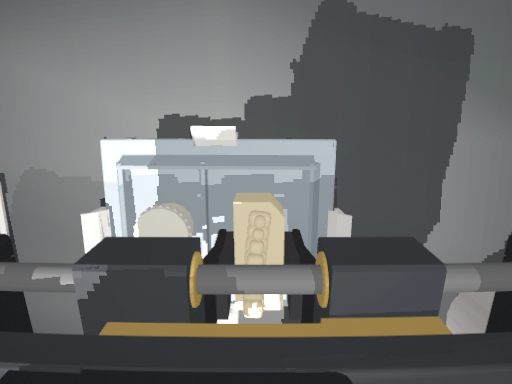

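drive_tool(
  targets=[
    {"offset":[-0.003,0,0.015],"roll":0,"hand":1},
    {"offset":[0,0,0.012],"roll":0,"hand":1},
    {"offset":[0,0,0.005],"roll":0,"hand":1},
  ],
)

```text
t: 28.65
tcp_pos: [0.6195, -0.2664, 0.0164]
eef_rot: [0.001, 0.999, -0.02, 0.041]
force: [-0.6, 0.3, -1.0]
gripper_width: 0.286
```

drive_tool(
  targets=[
    {"offset":[-0.001,0,0.005],"roll":0,"hand":1},
    {"offset":[-0.001,0,0.004],"roll":0,"hand":1},
  ],
)

```text
t: 28.9
tcp_pos: [0.6201, -0.2666, 0.0137]
eef_rot: [0.001, 0.999, -0.02, 0.042]
force: [-20.9, 7.4, 39.7]
gripper_width: 0.291
```

drive_tool(
  targets=[
    {"offset":[0,0,-0.003],"roll":0,"hand":1},
    {"offset":[0,0,0],"roll":0,"hand":0.6},
    {"offset":[0,0,0],"roll":0,"hand":0.6},
    {"offset":[0,0,0],"roll":0,"hand":0.6},
    {"offset":[0,0,-0.015],"roll":0,"hand":0.6},
    {"offset":[0,0,-0.04],"roll":0,"hand":0.6},
    {"offset":[0,0,-0.05],"roll":0,"hand":0.6},
    {"offset":[0,0,-0.03],"roll":0,"hand":0.6},
  ],
)

```text
t: 29.9
tcp_pos: [0.6073, -0.2653, 0.1553]
eef_rot: [0.001, 0.999, -0.02, 0.041]
force: [0.7, 0.1, -0.7]
gripper_width: 0.4
```

```bash
python3 -c "
from h import *
snap('wrist','w15.png')
plan(.60,-.011,.15,88.3)
c=snap('scene');im=c['img'][:,:,::-1]
cv2.imwrite('pics/s15.png',cv2.resize(im[150:230,120:220],None,fx=6,fy=6,interpolation=cv2.INTER_CUBIC))
"
```

```text
TOTAL tool [-0.0194 -0.2544  0.0073] roll -90.58
t 29.95 at [ 0.6085 -0.2659  0.1593] yaw -2.28 tilt 4.92 F [ 1.6 -0.6  3. ] w 0.404 zax [ 0.086 -0.005 -0.996] q [ 0.65  0.42 -0.38  1.5   0.15  1.17 -1.36]
0 [-0.0021, -0.0283, 0.001] roll -10.06
1 [0.0029, -0.0282, 0.001] roll -10.06
2 [0.0078, -0.0273, 0.001] roll -10.06
3 [0.0124, -0.0255, 0.001] roll -10.06
4 [0.0167, -0.0229, 0.001] roll -10.06
5 [0.0204, -0.0196, 0.001] roll -10.06
6 [0.0235, -0.0158, 0.001] roll -10.06
7 [0.0259, -0.0114, 0.001] roll -10.06
8 [0.0275, -0.0067, 0.001] roll -10.06
```

View pics/w15.png

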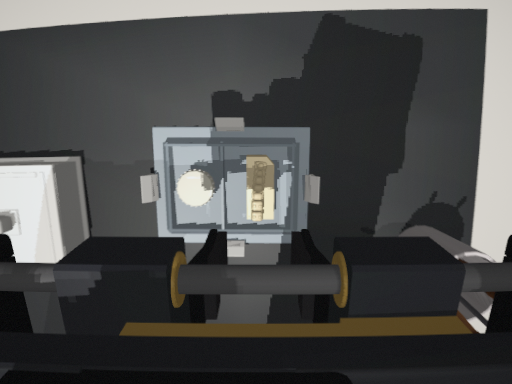

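View pics/s15.png

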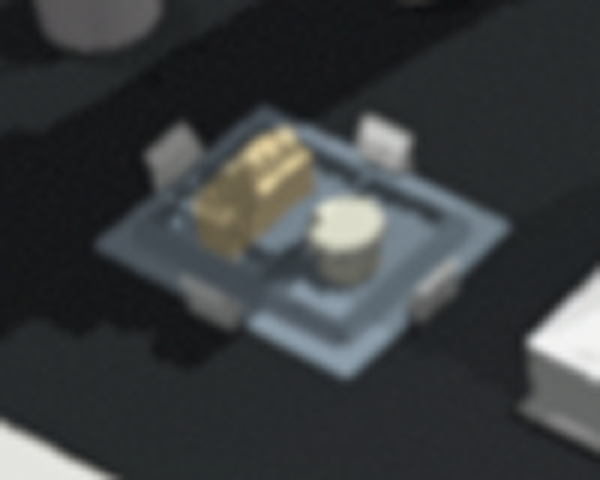

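```bash
python3 -c "
from h import *
c=snap('wrist','w16.png')
im=c['img'][:,:,::-1]
cv2.imwrite('pics/w16.png',cv2.resize(im[100:260,130:330],None,fx=4,fy=4,interpolation=cv2.INTER_CUBIC))
import pickle;pickle.dump(c,open('c16.pkl','wb'))
"
```

```text
(no output)
```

View pics/w16.png

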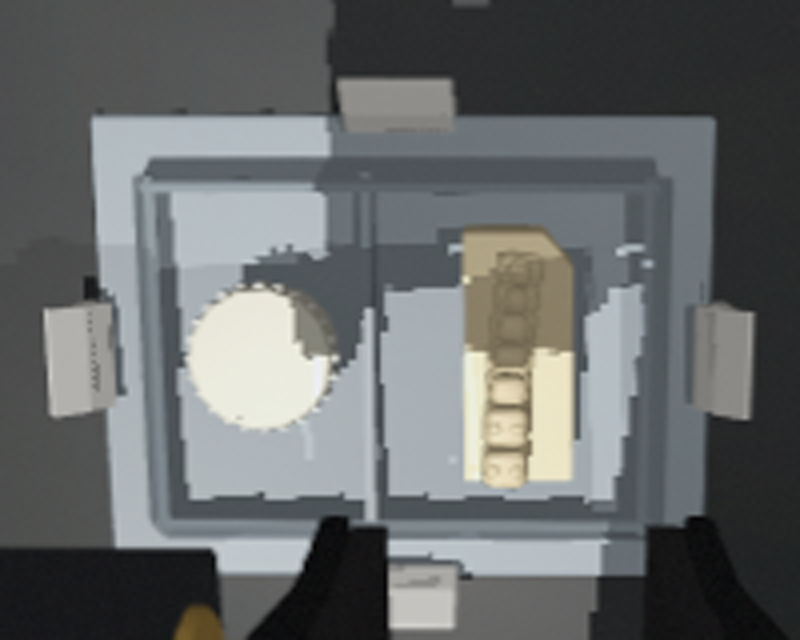

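```bash
python3 -c "
from h import *
import pickle;c=pickle.load(open('c16.pkl','rb'))
g=lambda x,y,z: pl(c,130+(x+.5)/4-.5,100+(y+.5)/4-.5,z)[:2]
poly('plate',[g(*p,.004) for p in [(92,117),(715,117),(700,573),(117,573)]])
poly('rimtop',[g(*p,.016) for p in [(140,180),(665,180),(655,525),(158,525)]])
# clip tops
cl=[g(395,80,.022),g(46,365,.022),g(752,363,.022),g(424,628,.022)]
print('clips',np.round(cl,4), (cl[1]+cl[2])/2,(cl[0]+cl[3])/2)
"
```

```text
plate mean [ 619.  -238.1] edges [117. 153. 117. 153.] angs [-2.5, -92.3, 177.5, 87.8]
rimtop mean [ 619.8 -238.8] edges [ 85. 125.  85. 124.] angs [-2.3, -92.3, 177.3, 87.8]
clips [[ 0.6851 -0.2409]
 [ 0.6221 -0.1533]
 [ 0.616  -0.3223]
 [ 0.5524 -0.2406]] [ 0.61906128 -0.23783224] [ 0.61872649 -0.24074241]
```

drive_tool(
  targets=[
    {"offset":[-0.002,-0.028,0.0],"roll":-10.1,"hand":0.4},
    {"offset":[0.003,-0.028,0.0],"roll":-10.1,"hand":0.4},
    {"offset":[0.008,-0.027,0.0],"roll":-10.1,"hand":0.4},
    {"offset":[0.0125,-0.0255,0.0],"roll":-10.1,"hand":0.4},
    {"offset":[0.0165,-0.023,0.0],"roll":-10.1,"hand":0.4},
    {"offset":[0.0205,-0.0195,0.0],"roll":-10.1,"hand":0.4},
    {"offset":[0.0235,-0.016,0.0],"roll":-10.1,"hand":0.4},
    {"offset":[0.026,-0.0115,0.0],"roll":-10.1,"hand":0.4},
  ],
)

```text
t: 31.05
tcp_pos: [0.5907, -0.035, 0.146]
eef_rot: [0.024, 0.761, 0.648, 0.026]
force: [0.1, -0.1, -0.6]
gripper_width: 0.599
```

```bash
python3 -c "
from h import *
plan(.60,-.011,.15,88.3)
"
```

```text
TOTAL tool [ 0.0252  0.0056 -0.0033] roll -7.41
t 31.05 at [ 0.5907 -0.035   0.146 ] yaw 80.89 tilt 4.09 F [ 0.1 -0.1 -0.6] w 0.599 zax [ 0.071 -0.002 -0.997] q [ 0.58  0.35 -0.72  1.69  0.26  1.13 -0.37]
0 [0.0252, 0.0054, -0.004] roll -7.41
```

drive_tool(
  targets=[
    {"offset":[0.024,0,0.0],"roll":-7.4,"hand":0.4},
    {"offset":[0,0,-0.06],"roll":0,"hand":0.4},
    {"offset":[0,0,-0.06],"roll":0,"hand":0.4},
    {"offset":[0,-0.06,-0.03],"roll":0,"hand":0.4},
    {"offset":[0,-0.06,0],"roll":0,"hand":0.4},
    {"offset":[0,-0.06,0],"roll":0,"hand":0.4},
    {"offset":[0,0,0],"roll":0,"hand":0.4},
  ],
)

```text
t: 31.92
tcp_pos: [0.4018, -0.0036, 0.2806]
eef_rot: [0.022, 0.713, 0.7, 0.023]
force: [0.6, 0.2, 0.3]
gripper_width: 0.597
```

```bash
python3 -c "
from h import *
plan(.60,-.011,.15,88.3)
"
```

```text
TOTAL tool [-0.004   0.1897  0.1428] roll 0.66
t 31.93 at [ 0.4018 -0.0036  0.2806] yaw 88.96 tilt 3.59 F [0.6 0.2 0.3] w 0.597 zax [ 0.063  0.001 -0.998] q [ 0.79 -0.28 -0.73  1.91 -0.19  1.38  0.09]
0 [-0.001, 0.0496, 0.0327] roll 0.16
1 [-0.0008, 0.0496, 0.0327] roll 0.16
2 [-0.0007, 0.0496, 0.0327] roll 0.16
3 [-0.0005, 0.0496, 0.0327] roll 0.16
```

drive_tool(
  targets=[
    {"offset":[0,0.025,0.018],"roll":0,"hand":0.4},
    {"offset":[0,0.025,0.018],"roll":0,"hand":0.4},
    {"offset":[0,0.025,0.018],"roll":0,"hand":0.4},
    {"offset":[0,0.025,0.018],"roll":0,"hand":0.4},
    {"offset":[0,0.025,0.018],"roll":0,"hand":0.4},
    {"offset":[0,0.025,0.018],"roll":0.3,"hand":0.4},
    {"offset":[0,0.02,0.01],"roll":0.3,"hand":0.4},
    {"offset":[0,0,0],"roll":0,"hand":0.4},
  ],
)

```text
t: 32.92
tcp_pos: [0.5866, -0.0071, 0.1635]
eef_rot: [0.017, 0.718, 0.695, 0.023]
force: [-1.3, 1.5, 0.1]
gripper_width: 0.602
```

```bash
python3 -c "
from h import *
snap('wrist','w17.png')
plan(.60,-.011,.15,88.3)
"
```

```text
TOTAL tool [-0.0036  0.0133  0.0148] roll -0.14
t 32.98 at [ 0.586  -0.0071  0.164 ] yaw 88.16 tilt 3.30 F [-0.   0.3 -0. ] w 0.598 zax [ 0.057  0.006 -0.998] q [ 0.63  0.36 -0.84  1.66  0.29  1.19 -0.31]
0 [-0.0035, 0.0141, 0.014] roll -0.14
```

View pics/w17.png

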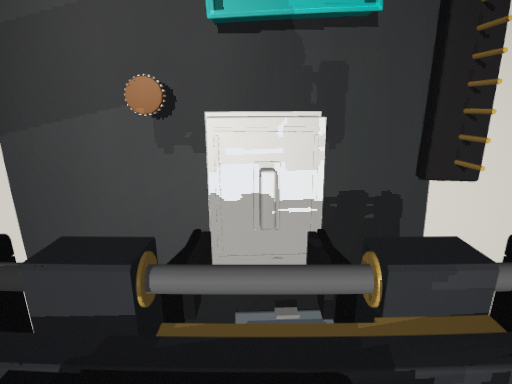

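drive_tool(
  targets=[
    {"offset":[0,0,-0.06],"roll":0,"hand":0.4},
    {"offset":[0,0,-0.06],"roll":0,"hand":0.4},
    {"offset":[0,-0.06,-0.02],"roll":0,"hand":0.4},
    {"offset":[0,-0.06,0],"roll":0,"hand":0.4},
    {"offset":[0,-0.06,0],"roll":0,"hand":0.4},
    {"offset":[0,0,0],"roll":0,"hand":0.4},
  ],
)

```text
t: 33.72
tcp_pos: [0.396, -0.0004, 0.2971]
eef_rot: [0.018, 0.718, 0.696, 0.022]
force: [0.1, -0.3, -0.5]
gripper_width: 0.601
```

drive_tool(
  targets=[
    {"offset":[0,0.025,0.018],"roll":0,"hand":0.4},
    {"offset":[0,0.025,0.018],"roll":0,"hand":0.4},
    {"offset":[0,0.025,0.018],"roll":0,"hand":0.4},
    {"offset":[0,0.025,0.018],"roll":0,"hand":0.4},
    {"offset":[0,0.025,0.018],"roll":0,"hand":0.4},
    {"offset":[0,0.025,0.018],"roll":0,"hand":0.4},
    {"offset":[0,0.02,0.01],"roll":0,"hand":0.4},
    {"offset":[0,0,0],"roll":0,"hand":0.4},
  ],
)

```text
t: 34.72
tcp_pos: [0.5803, -0.0045, 0.1856]
eef_rot: [0.019, 0.719, 0.695, 0.025]
force: [0.4, 0.6, 0.6]
gripper_width: 0.598
```

```bash
python3 -c "
from h import *
plan(.60,-.011,.15,88.3)
"
```

```text
TOTAL tool [-0.0061  0.0176  0.0367] roll -0.24
t 34.73 at [ 0.5803 -0.0045  0.1856] yaw 88.06 tilt 3.57 F [0.4 0.6 0.6] w 0.598 zax [ 0.062  0.007 -0.998] q [ 0.73  0.36 -0.97  1.65  0.32  1.23 -0.33]
0 [-0.0058, 0.0199, 0.0356] roll -0.24
```

```bash
python3 -c "
from h import *
c=snap('wrist')
im=c['img'][:,:,::-1]
cv2.imwrite('pics/w18.png',cv2.resize(im[90:270,170:350],None,fx=4,fy=4,interpolation=cv2.INTER_CUBIC))
import pickle;pickle.dump(c,open('c18.pkl','wb'))
"
```

```text
(no output)
```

View pics/w18.png

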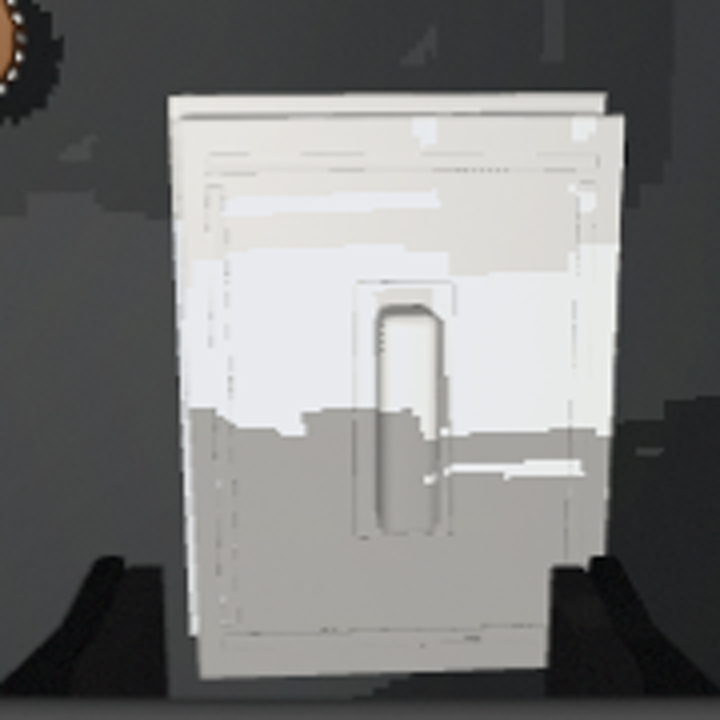

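```bash
python3 -c "
from h import *
import pickle;c=pickle.load(open('c18.pkl','rb'))
g=lambda x,y,z: pl(c,170+(x+.5)/4-.5,90+(y+.5)/4-.5,z)[:2]
poly('rib',[g(*p,.060) for p in [(379,306),(440,306),(438,534),(378,534)]])
poly('top',[g(*p,.042) for p in [(173,115),(624,115),(603,668),(201,678)]])
poly('flange far',[g(*p,.003) for p in [(169,97),(606,93)]])
plan(.60,-.011,.15,88.3)
"
```

```text
rib mean [600.9  -8.9] edges [55. 14. 55. 14.] angs [88.1, -2.5, -91.4, 176.8]
top mean [601.2 -10.4] edges [141. 105. 142. 105.] angs [88.9, -1.9, -91.1, 177.9]
flange far mean [603.4  64.6] edges [114. 114.] angs [178.6, -1.4]
TOTAL tool [-0.0062  0.0181  0.0372] roll -0.22
t 34.77 at [ 0.5798 -0.0044  0.1861] yaw 88.08 tilt 3.58 F [-0.  -1.2  0.2] w 0.599 zax [ 0.062  0.006 -0.998] q [ 0.73  0.36 -0.97  1.65  0.32  1.23 -0.33]
0 [-0.0059, 0.0204, 0.0361] roll -0.22
```

```bash
python3 -c "
from h import *
plan(.6005,-.0095,.09,88.3)
"
```

```text
TOTAL tool [-0.0052  0.0149  0.0972] roll -0.22
t 34.77 at [ 0.5798 -0.0044  0.1861] yaw 88.08 tilt 3.58 F [-0.  -1.2  0.2] w 0.599 zax [ 0.062  0.006 -0.998] q [ 0.73  0.36 -0.97  1.65  0.32  1.23 -0.33]
0 [-0.0022, 0.0104, 0.0481] roll -0.11
1 [-0.0022, 0.0104, 0.0481] roll -0.11
```

drive_tool(
  targets=[
    {"offset":[-0.003,0.008,0.03],"roll":0,"hand":0.5},
    {"offset":[-0.002,0.006,0.04],"roll":0,"hand":0.5},
    {"offset":[0,0,0.02],"roll":0,"hand":0.5},
    {"offset":[0,0,0],"roll":0,"hand":0.5},
    {"offset":[0,0,0],"roll":0,"hand":0.5},
  ],
)

```text
t: 35.4
tcp_pos: [0.5996, -0.0088, 0.1]
eef_rot: [0.021, 0.719, 0.695, 0.026]
force: [0.2, -0.2, -0.1]
gripper_width: 0.503
```

```bash
python3 -c "
from h import *
plan(.6005,-.0095,.047,88.3)
"
```

```text
TOTAL tool [-0.0011 -0.0027  0.053 ] roll -0.22
t 35.40 at [ 0.5996 -0.0088  0.1   ] yaw 88.08 tilt 3.90 F [ 0.2 -0.2 -0.1] w 0.503 zax [ 0.068  0.006 -0.998] q [ 0.66  0.48 -0.91  1.7   0.43  1.09 -0.4 ]
0 [-0.0007, 0.0009, 0.053] roll -0.22
```

drive_tool(
  targets=[
    {"offset":[-0.001,-0.003,0.02],"roll":0,"hand":0.5},
    {"offset":[0,0,0.02],"roll":0,"hand":0.5},
    {"offset":[0,0,0.008],"roll":0,"hand":0.5},
    {"offset":[0,0,0],"roll":0,"hand":0.5},
  ],
)

```text
t: 35.9
tcp_pos: [0.6004, -0.0096, 0.0505]
eef_rot: [0.022, 0.719, 0.695, 0.027]
force: [0.4, -0.6, 0.6]
gripper_width: 0.501
```

```bash
python3 -c "
from h import *
plan(.6005,-.0095,.047,88.3)
snap('wrist','w19.png')
"
```

```text
TOTAL tool [ 0.0001 -0.0001  0.0035] roll -0.24
t 35.90 at [ 0.6004 -0.0096  0.0505] yaw 88.06 tilt 4.02 F [ 0.4 -0.6  0.6] w 0.501 zax [ 0.07   0.005 -0.998] q [ 0.63  0.54 -0.87  1.74  0.49  1.01 -0.44]
0 [0.0001, 0.0001, 0.0035] roll -0.24
```

View pics/w19.png

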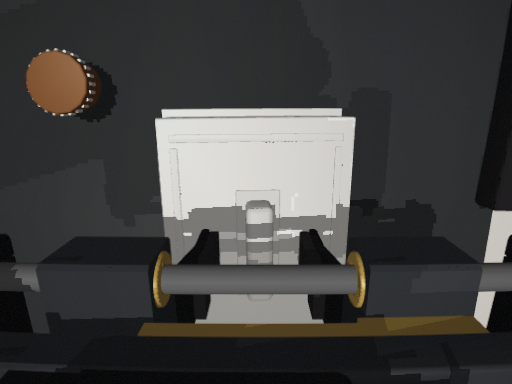

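drive_tool(
  targets=[
    {"offset":[0,0,0.005],"roll":0,"hand":0.5},
    {"offset":[0,0,0],"roll":0,"hand":1},
    {"offset":[0,0,0],"roll":0,"hand":1},
    {"offset":[0,0,0],"roll":0,"hand":1},
    {"offset":[0,0,0],"roll":0,"hand":1},
    {"offset":[0,0,0],"roll":0,"hand":1},
    {"offset":[0,0,0],"roll":0,"hand":1},
  ],
)

```text
t: 36.83
tcp_pos: [0.6016, -0.0094, 0.0471]
eef_rot: [0.023, 0.719, 0.695, 0.027]
force: [-1.5, -0.6, 2.4]
gripper_width: 0.16
```

```bash
python3 -c "
from h import *
plan(.6005,-.0095,.047,88.3)
"
```

```text
TOTAL tool [-0.0001 -0.0011 -0.    ] roll -0.23
t 36.83 at [ 0.6016 -0.0094  0.0471] yaw 88.07 tilt 4.12 F [-1.5 -0.6  2.4] w 0.160 zax [ 0.072  0.005 -0.997] q [ 0.63  0.55 -0.87  1.74  0.49  1.   -0.44]
0 [-0.0001, -0.0011, 0.0001] roll -0.23
```

drive_tool(
  targets=[
    {"offset":[0,0,-0.015],"roll":0,"hand":1},
    {"offset":[0,0,-0.025],"roll":0,"hand":1},
    {"offset":[0,0,-0.025],"roll":0,"hand":1},
    {"offset":[0,0,-0.01],"roll":0,"hand":1},
    {"offset":[0,0,0],"roll":0,"hand":1},
  ],
)

```text
t: 37.45
tcp_pos: [0.5962, -0.0095, 0.1264]
eef_rot: [0.024, 0.718, 0.695, 0.028]
force: [0.4, 0.2, -0.1]
gripper_width: 0.159
```

```bash
python3 -c "
from h import *
plan(.619,-.2385,.13,87.4)
c=snap('scene');im=c['img'][:,:,::-1]
cv2.imwrite('pics/s20.png',cv2.resize(im[120:260,120:320],None,fx=4,fy=4,interpolation=cv2.INTER_CUBIC))
"
```

```text
TOTAL tool [-0.2281  0.0307 -0.003 ] roll 0.69
t 37.45 at [ 0.5962 -0.0095  0.1264] yaw 88.09 tilt 4.20 F [ 0.4  0.2 -0.1] w 0.159 zax [ 0.073  0.005 -0.997] q [ 0.69  0.44 -0.93  1.69  0.4   1.13 -0.38]
0 [-0.057, 0.0076, -0.0009] roll 0.17
1 [-0.057, 0.0078, -0.0009] roll 0.17
2 [-0.057, 0.0079, -0.0009] roll 0.17
3 [-0.0569, 0.0081, -0.0009] roll 0.17
```

View pics/s20.png

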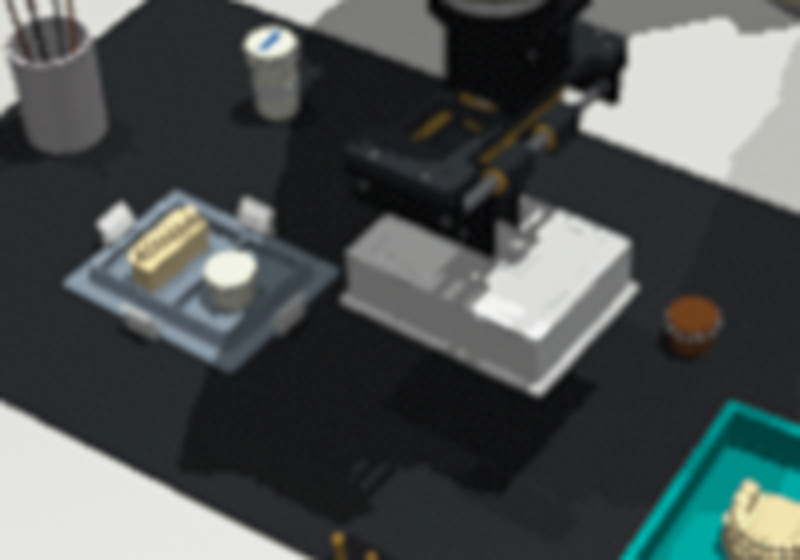

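drive_tool(
  targets=[
    {"offset":[-0.035,0.005,-0.003],"roll":0,"hand":1},
    {"offset":[-0.05,0.007,0],"roll":0.2,"hand":1},
    {"offset":[-0.05,0.007,0],"roll":0.2,"hand":1},
    {"offset":[-0.05,0.007,0],"roll":0.2,"hand":1},
    {"offset":[-0.03,0.004,0],"roll":0,"hand":1},
    {"offset":[0,0,0],"roll":0,"hand":1},
    {"offset":[0,0,0],"roll":0,"hand":1},
  ],
)

```text
t: 38.38
tcp_pos: [0.6157, -0.2301, 0.1213]
eef_rot: [0.019, 0.721, 0.692, 0.026]
force: [-0.4, 0.8, -0.3]
gripper_width: 0.157
```

```bash
python3 -c "
from h import *
plan(.619,-.2385,.10,87.4)
"
```

```text
TOTAL tool [-0.0085  0.0023  0.0214] roll 0.26
t 38.38 at [ 0.6157 -0.2301  0.1213] yaw 87.66 tilt 3.70 F [-0.4  0.8 -0.3] w 0.157 zax [ 0.064  0.009 -0.998] q [ 0.91  0.57 -0.84  1.51  0.43  1.19 -0.02]
0 [-0.0083, 0.0037, 0.0213] roll 0.26
```

drive_tool(
  targets=[
    {"offset":[-0.007,0.002,0.015],"roll":0.2,"hand":1},
    {"offset":[-0.002,0.0,0.015],"roll":0,"hand":1},
    {"offset":[0,0,0.01],"roll":0,"hand":1},
    {"offset":[0,0,0],"roll":0,"hand":1},
    {"offset":[0,0,0],"roll":0,"hand":1},
  ],
)

```text
t: 39.0
tcp_pos: [0.6199, -0.2356, 0.0772]
eef_rot: [0.018, 0.721, 0.692, 0.026]
force: [-0.7, 0.0, -1.2]
gripper_width: 0.158
```

```bash
python3 -c "
from h import *
plan(.6175,-.2385,.058,87.4)
c=snap('scene');im=c['img'][:,:,::-1]
cv2.imwrite('pics/s21.png',cv2.resize(im[130:230,110:230],None,fx=6,fy=6,interpolation=cv2.INTER_CUBIC))
snap('wrist','w21.png')
"
```

```text
TOTAL tool [-0.0033 -0.0034  0.019 ] roll 0.32
t 39.00 at [ 0.6199 -0.2356  0.0772] yaw 87.72 tilt 3.61 F [-0.7  0.  -1.2] w 0.158 zax [ 0.062  0.011 -0.998] q [ 0.9   0.63 -0.81  1.53  0.47  1.13 -0.04]
0 [-0.003, -0.0023, 0.0192] roll 0.32
```

View pics/s21.png

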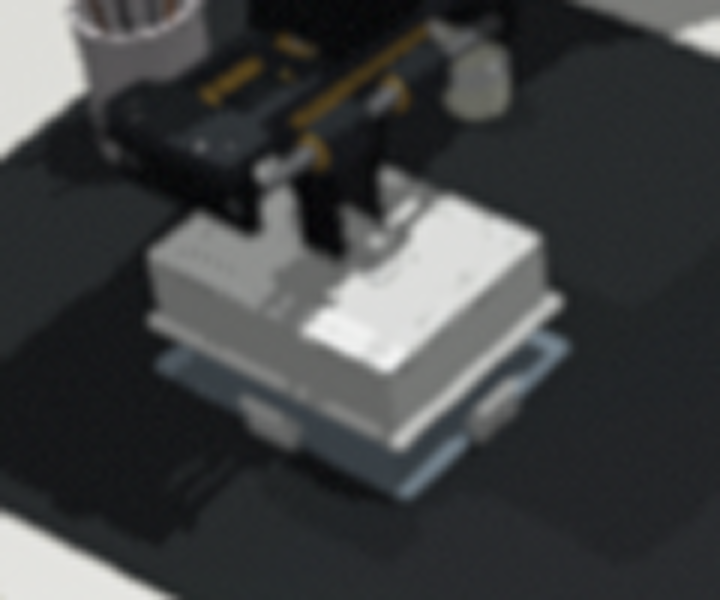

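View pics/w21.png

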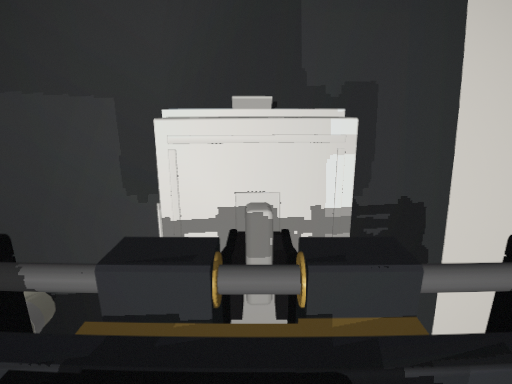

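drive_tool(
  targets=[
    {"offset":[-0.003,-0.001,0.01],"roll":0.2,"hand":1},
    {"offset":[0,0,0.008],"roll":0,"hand":1},
    {"offset":[0,0,0],"roll":0,"hand":1},
  ],
)

```text
t: 39.48
tcp_pos: [0.6201, -0.2385, 0.0589]
eef_rot: [0.018, 0.722, 0.691, 0.026]
force: [-0.7, 1.6, -0.5]
gripper_width: 0.155
```

```bash
python3 -c "
from h import *
plan(.62,-.2385,.058,87.4)
"
```

```text
TOTAL tool [ 0.     -0.0001  0.0009] roll 0.1
t 39.48 at [ 0.6201 -0.2385  0.0589] yaw 87.50 tilt 3.65 F [-0.7  1.6 -0.5] w 0.155 zax [ 0.063  0.01  -0.998] q [ 0.89  0.65 -0.8   1.55  0.48  1.1  -0.05]
0 [0.0, -0.0001, 0.0009] roll 0.1
```

Right at the clips; lower until a light contact.

drive_tool(
  targets=[
    {"offset":[0,0,0.004],"roll":0,"hand":1},
    {"offset":[0,0,0.002],"roll":0,"hand":1},
  ],
)

```text
t: 39.72
tcp_pos: [0.6207, -0.2382, 0.055]
eef_rot: [0.018, 0.722, 0.691, 0.026]
force: [-10.5, 2.0, 18.4]
gripper_width: 0.163
```

drive_tool(
  targets=[
    {"offset":[0,0,-0.001],"roll":0,"hand":0.6},
    {"offset":[0,0,0],"roll":0,"hand":0.6},
    {"offset":[0,0,0],"roll":0,"hand":0.6},
    {"offset":[0,0,-0.015],"roll":0,"hand":0.6},
    {"offset":[0,0,-0.03],"roll":0,"hand":0.6},
    {"offset":[0,0,-0.02],"roll":0,"hand":0.6},
    {"offset":[0,0,0],"roll":0,"hand":1},
  ],
)

```text
t: 40.6
tcp_pos: [0.617, -0.2394, 0.1252]
eef_rot: [0.019, 0.722, 0.691, 0.026]
force: [-0.2, -0.9, 0.4]
gripper_width: 0.349
```

```bash
python3 -c "
from h import *
plan(.619,-.2385,.065,87.4)
c=snap('scene');im=c['img'][:,:,::-1]
cv2.imwrite('pics/s22.png',cv2.resize(im[130:230,110:230],None,fx=6,fy=6,interpolation=cv2.INTER_CUBIC))
snap('wrist','w22.png')
"
```

```text
TOTAL tool [ 0.0003 -0.0019  0.0602] roll 0.11
t 40.60 at [ 0.617  -0.2394  0.1252] yaw 87.51 tilt 3.75 F [-0.2 -0.9  0.4] w 0.349 zax [ 0.065  0.009 -0.998] q [ 0.92  0.58 -0.84  1.5   0.43  1.2  -0.01]
0 [0.0005, 0.001, 0.0301] roll 0.05
1 [0.0005, 0.001, 0.0301] roll 0.05
```

View pics/s22.png

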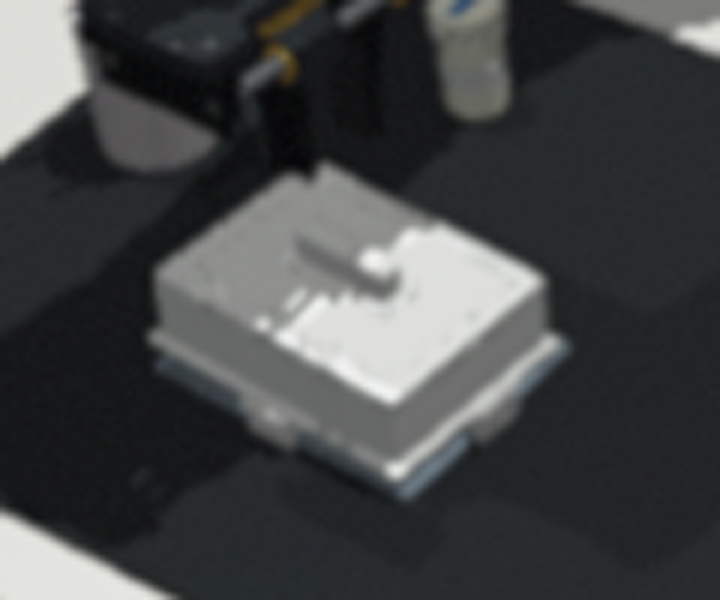

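View pics/w22.png

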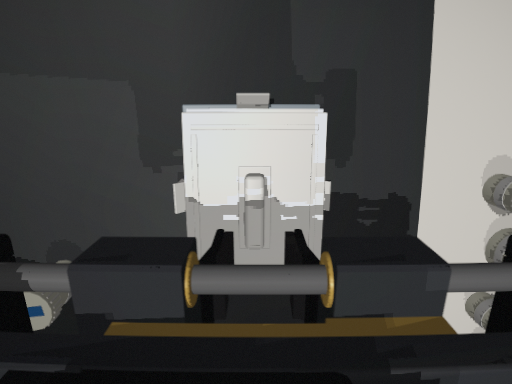

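drive_tool(
  targets=[
    {"offset":[0,-0.001,0.02],"roll":0,"hand":1},
    {"offset":[0,0,0.015],"roll":0,"hand":1},
    {"offset":[0,0,0],"roll":0,"hand":1},
    {"offset":[0,0,0],"roll":0,"hand":1},
    {"offset":[0,0,0],"roll":0,"hand":1},
  ],
)

```text
t: 41.32
tcp_pos: [0.6154, -0.238, 0.0815]
eef_rot: [0.015, 0.722, 0.691, 0.025]
force: [-0.1, 0.5, 0.5]
gripper_width: 0.004
```

```bash
python3 -c "
from h import *
plan(.619,-.2385,.072,87.4)
"
```

```text
TOTAL tool [-0.0005  0.0031  0.0097] roll 0.13
t 41.33 at [ 0.6154 -0.238   0.0815] yaw 87.53 tilt 3.34 F [-0.1  0.5  0.5] w 0.004 zax [ 0.057  0.012 -0.998] q [ 0.9   0.62 -0.82  1.53  0.46  1.14 -0.03]
0 [-0.0004, 0.0036, 0.0095] roll 0.13
```

drive_tool(
  targets=[
    {"offset":[0,0.003,0.007],"roll":0,"hand":1},
    {"offset":[0,0,0.004],"roll":0,"hand":1},
    {"offset":[0,0,0.002],"roll":0,"hand":1},
  ],
)

```text
t: 41.7
tcp_pos: [0.6207, -0.2385, 0.0698]
eef_rot: [0.017, 0.722, 0.691, 0.025]
force: [-1.9, 0.7, 7.6]
gripper_width: 0.008
```

drive_tool(
  targets=[
    {"offset":[0,0,0.003],"roll":0,"hand":1},
  ],
)

```text
t: 41.82
tcp_pos: [0.6217, -0.2388, 0.0681]
eef_rot: [0.018, 0.722, 0.691, 0.026]
force: [-3.4, -0.0, 12.5]
gripper_width: 0.002
```

drive_tool(
  targets=[
    {"offset":[0,-0.003,0.004],"roll":0,"hand":1},
  ],
)

```text
t: 41.95
tcp_pos: [0.6201, -0.2391, 0.0652]
eef_rot: [0.019, 0.722, 0.691, 0.026]
force: [-0.6, -0.2, 0.2]
gripper_width: 0.006
```

drive_tool(
  targets=[
    {"offset":[0,-0.001,0.004],"roll":0,"hand":1},
  ],
)

```text
t: 42.08
tcp_pos: [0.6202, -0.2392, 0.0644]
eef_rot: [0.02, 0.722, 0.691, 0.026]
force: [-20.3, 3.9, 46.1]
gripper_width: 0.007
```

drive_tool(
  targets=[
    {"offset":[0,0,-0.015],"roll":0,"hand":1},
    {"offset":[0,0,-0.03],"roll":0,"hand":1},
    {"offset":[0,-0.03,-0.05],"roll":0,"hand":1},
    {"offset":[0,-0.06,-0.02],"roll":0,"hand":1},
    {"offset":[0,-0.06,0],"roll":0,"hand":1},
    {"offset":[0,0,0],"roll":0,"hand":1},
  ],
)

```text
t: 42.82
tcp_pos: [0.4592, -0.2334, 0.172]
eef_rot: [0.02, 0.723, 0.69, 0.025]
force: [0.3, 0.0, 0.3]
gripper_width: 0.004
```

```bash
python3 -c "
from h import *
plan(.619,-.2385,.072,87.4)
c=snap('scene');im=c['img'][:,:,::-1]
cv2.imwrite('pics/s23.png',cv2.resize(im[130:230,110:230],None,fx=6,fy=6,interpolation=cv2.INTER_CUBIC))
cv2.imwrite('pics/s23b.png',im)
snap('wrist','w23.png')
c=snap('top','t23.png')
"
```

```text
TOTAL tool [0.0014 0.1531 0.11  ] roll 0.0
t 42.83 at [ 0.4592 -0.2334  0.172 ] yaw 87.40 tilt 3.70 F [0.3 0.  0.3] w 0.004 zax [ 0.064  0.005 -0.998] q [ 1.3   0.19 -0.98  1.82  0.15  1.15  0.24]
0 [0.0007, 0.0533, 0.0333] roll 0.0
1 [0.0007, 0.0533, 0.0333] roll 0.0
2 [0.0007, 0.0533, 0.0333] roll 0.0
```

View pics/s23.png

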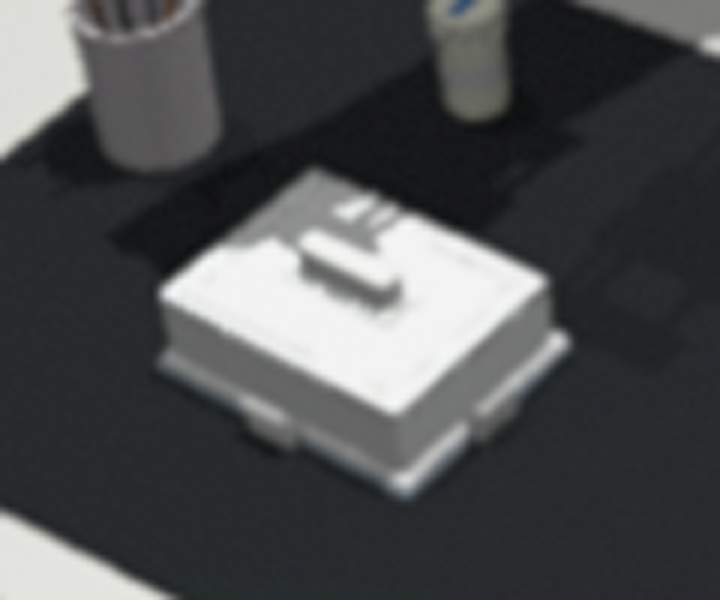

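View pics/w23.png

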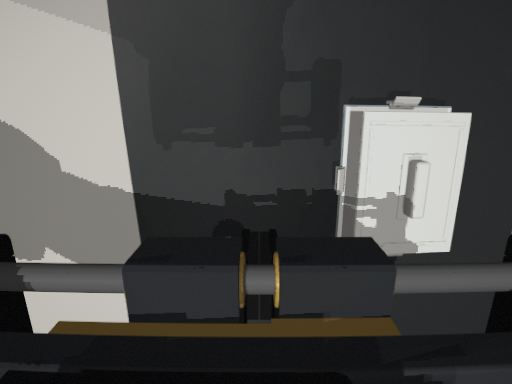

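View pics/s23b.png

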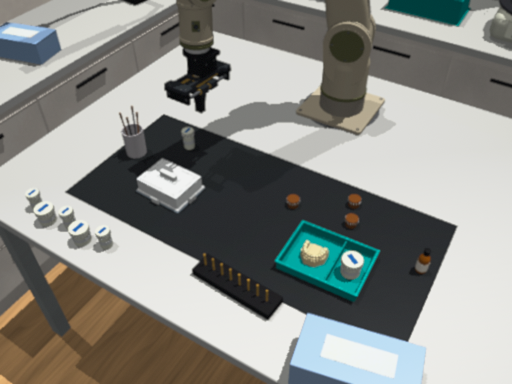

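View pics/t23.png

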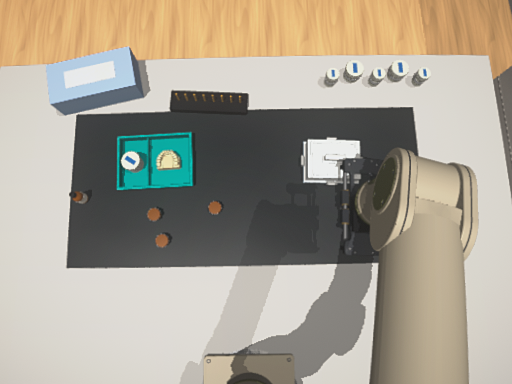

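```bash
python3 - <<'E'
from h import *
c=snap('scene');im=c['img'][:,:,::-1]
big=cv2.resize(im[140:220,125:215],None,fx=8,fy=8,interpolation=cv2.INTER_CUBIC)
def proj(p):
    R=Ro.from_quat(np.roll(np.array(c['rotation']).ravel(),-1)).as_matrix()
    v=R.T@(np.array(p)-c['xyz']); s=v[:2]/v[2]; s=s*(1+c['k1']*(s@s)); K=c['mtx']
    return np.array([K[0,0]*s[0]+K[0,2],K[1,1]*s[1]+K[1,2]])
a=np.radians(-2.4);Rb=np.array([[np.cos(a),-np.sin(a)],[np.sin(a),np.cos(a)]])
def draw(z0,col,dims):
    pts=[]
    for sx,sy in [(1,1),(1,-1),(-1,-1),(-1,1)]:
        q=Rb@np.array([sx*dims[0],sy*dims[1]])+[.619,-.2385]
        u=proj([*q,z0]); pts.append(((u-[125,140]+.5)*8-.5))
    pts=np.array(pts); print(z0,pts.round(0).tolist())
    cv2.polylines(big,[pts.round().astype(int)],True,col,1)
draw(.007,(0,0,255),(.057,.075)); 
draw(.046,(0,255,0),(.053,.071)); draw(.064,(255,0,0),(.007,.027))
cv2.imwrite('pics/s24.png',big)
s=observe();print(s['t'])
E
```

```text
0.007 [[418.0, 572.0], [89.0, 400.0], [307.0, 220.0], [631.0, 376.0]]
0.046 [[403.0, 476.0], [86.0, 315.0], [294.0, 148.0], [606.0, 295.0]]
0.064 [[386.0, 306.0], [265.0, 247.0], [293.0, 225.0], [413.0, 283.0]]
43.025
```

View pics/s24.png

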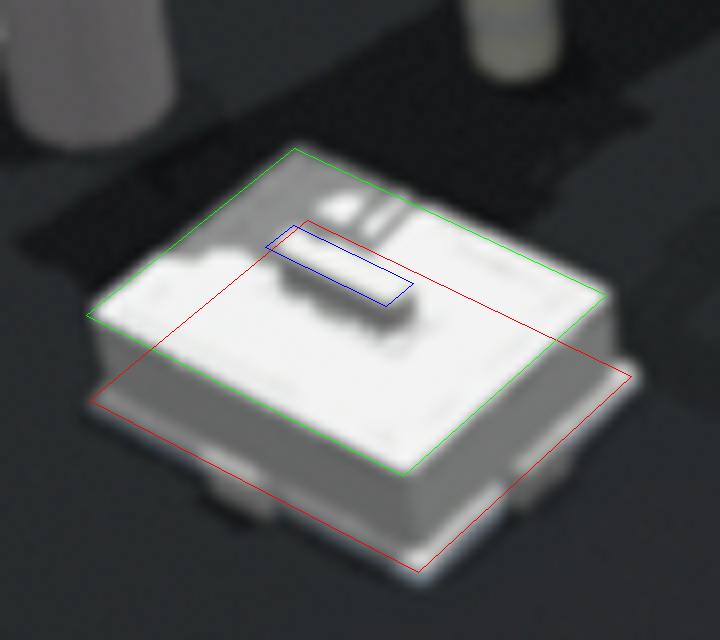

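Every lid corner matches the seated, level outline to about a pixel, so I'm handing in.

```bash
python3 -c "
from h import *
print(order.finish_job())"
```

```text
the job is handed in; nothing more can be done
None
```

I made up both cases, fitted the lid and handed the job in at about 43 s; no verdict was reported.

**Placing:** The full-arch model is in the pan's wide compartment and the powder jar in its narrow one. The quadrant model is in the box's large compartment and the crown pot in its small one. The last pictures of each show it upright on the floor of its compartment. The box contents could not be seen again once the lid was on.

**Lid:** I pressed it at the middle of its rib. The resistance reached 12.5 N, then dropped away as it snapped home. It hit a hard stop with the tool tip at 64.4 mm; the seated rib top should be at 64 mm. In the last scene picture its edges matched the outline of a level, seated lid to about a pixel. The four clips were not checked one by one.

**What went wrong or disagreed:**
- **Crown pot:** the first grasp failed because I lifted before the fingers had closed. The pot was unmoved, and the second try held.
- **Tool tilt:** the tool drifted to as much as 5° off vertical. One attempt to work it back had no lasting effect, and the parts still settled flat.
- **Full-arch model:** it touched the pan floor about 7 mm earlier than I expected, but sat flat after release.
- **Contact forces:** they peaked at 38 to 46 N at the wrist, through the held parts or the fingertips on the lid rib. This is above the 40 N limit set for the arm and gripper body, and I saw no sign that the body itself pressed on anything.

The slim jar, dropper bottle, brush cup and brown pots look untouched in the last pictures. I did not measure their positions again.

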